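# Load the spacer spindle and press on its end cap

### The arm

A 6-joint arm with a two-finger parallel gripper is mounted at the origin on a cart in front of the work surface, level with it; the furniture and walls round the work are solid. World frame = base frame: x ahead of the robot, y to its left, z up, the work surface at z = 0. Lengths are in m, angles in rad, forces in N, time in s.
With the tool pointing down it reaches from about 0.325 to 1 m from the base axis. Payload 5.1 kg.
Tool frame: the origin (TCP) lies on the centre line of the jaws, within the pads' length; the fingertips stand arm.tips_ahead ahead of it and the grasp point (between the pads) lies 11 mm behind it (arm.tips_ahead is the distance from the TCP to the fingertips, in m); z points along the fingers, x is the direction in which the jaws open and shut, and the axes are right-handed (so a half turn about z gives the same grasp; the last joint's range is limited). The gripper opens to 85 mm and grips with 20 to 120 N. Pads are 22 mm wide; open, the fingers measure 114 mm over their backs; the gripper's body (76 mm by 85 mm) begins 54 mm behind the grasp point. The pads swing forward as they close: fully open they stand 13 mm farther back than shut.
Start: joints at [1.093, 0.124, 1.65, -0, 1.367, -0.083], TCP at [0.25, 0.6, 0.205] pointing down, gripper open.
Joint ranges: [-2.61, 2.61], [-1.02, 2.33], [0.03, 2.71], [-1.35, 4.49], [0.32, 2.68], [-2.91, 2.91]. Speed limits (rad/s): [2.57, 2.57, 3.14, 3.14, 3.14, 3.14].

### API

Orientations are given as a 3x3 rotation matrix whose columns are the frame's x, y, z axes.
In Python, from bench import arm gives the robot as it stands.
- The arm moves only by the tool carry_out, never from a script. Its argument "steps" is a list of rows, each a list of 5 numbers: the finger opening in mm, from 0 to 85.4, then the shift along the world's x, y, z in units of 25 mm (1.0 is 25 mm), then the turn about the world's z in units of 8 degrees (1.0 is 8 degrees). A call has 1 to 10 rows; each row is the pose to reach, as a shift and turn from the pose commanded when the call began; what a row does not reach only later rows make up. A row lasts 1/10 s, in which the tool goes at most 50 mm and 8.59 degrees, less where a joint would pass 70% of its speed; a pose out of reach is approached as far as the arm can. A call with a gripper value outside its range is refused whole. The fingers move at their own pace and stop on an object; "squeeze" is the grip in N (left out, the last holds). Time passes only in rows, so rows that repeat a pose let the fingers close. It gives the time, the measured TCP pose, the force and the opening at its end, in the units of the state.
- arm.read_state(): the state, without advancing time (a new reading comes with each control period).
- arm.snapshot(name): name is "scene" or "side" or "wrist"; returns (picture, depth): 420x560x3 uint8, red, green, blue; 420x560 float32, m along the optical axis (not along the pixel's ray), 0 where there is no reading.
- arm.camera_model(name): a dict with "mtx" (3x3 intrinsics, pixels), "dist_coeffs" ([k1, k2, p1, p2, k3] as OpenCV has them; the pictures are not rectified), "rvec" (rotation vector, rad) and "tvec" (3), from world to camera coordinates, as OpenCV has them. Camera axes: x right, y down, z forward; pixel columns grow to the right and rows downward; lengths in m; the calibration is good to about 2 mm. A picture is of the moment at which its call begins: read the wrist's pose just before it. camera_model takes no time and is no camera call; for the wrist camera it gives the pose at the moment of the call.
- arm.job_done(): hands the job in, once; it reports no verdict.
The state is a dict: "t": time; "joint_pos": joint angles; "joint_velocities": joint speeds; "joint_torque": joint torques, N m; "eef_pos": TCP position; "tool_rot": TCP orientation; "ft_force": force on the tool from outside, world axes, zero at the start; "wrist_torque": the same for the moment, N m; "width": finger opening in m.
Only numpy, scipy, OpenCV 4.12 (cv2) and the standard library are available. Lean on these libraries where they do the work, as an engineer would, in place of code of your own. Each camera call takes 0.05 s, during which the arm holds its last target.

### The job

On the grey assembly stand, slide the blue spacer onto the horizontal steel rod first, then the white spacer, then push the orange end cap onto the rod, open end first, until the whole stack is pressed together against the spring washer of the brass collar. Press the cap home by feel: the stack should feel 10 N or more for a moment but never more than 20 N. Then let go, and leave the other things on the desk where they are.

Things in the scene. Friction and masses are not known exactly. Their poses are not given: they have to be found in the camera images.
- stand: Grey assembly stand, fixed to the desk: base plate 80 x 120 x 12 mm, long side along its y; origin at the centre of its underside, z up. At its +y end a post (32 x 26 mm, 88 mm high, front face at y = +31 mm). A level steel rod, 12 mm diameter, leaves the post along the stand's -y at x = 0, axis 70 mm above the desk, and ends at y = -71 mm.
- rod_nose (a point): Tip of the rod, on its axis, 70 mm above the desk; the last 9 mm taper to about 5 mm diameter. Axes as the stand's: the rod runs from here along +y.
- blue_spacer: Blue square spacer, 38 x 38 mm and 20 mm thick, with an 18 mm round through bore. Origin at its centre, in the middle of the bore. Its y axis is the axis of the bore (either end may go first), x is level and z up as it stands on its edge on the desk; about 60 g.
- white_spacer: White square spacer, 42 x 42 mm and 20 mm thick, with an 18 mm round through bore. Origin at its centre, in the middle of the bore; y along the bore (either end may go first), z up as it stands; about 60 g.
- end_cap: Orange square end cap, 46 x 46 mm, 51 mm long, with a 14.5 mm round bore 46 mm deep, open at its +y end, closed at its -y end (marked by a dark disc, 4 mm proud). Origin at the centre of the 46 x 46 x 51 mm block, on the bore's axis; y points out of the open end, z up as it stands. About 90 g. Its +y end goes towards the post.
- grease_pot: A small grey pot with a light screw lid, 57 mm diameter, 32 mm high, a bystander. Origin at the centre of its underside.
- oil_dropper: A brown dropper bottle with a red spout, 30 mm diameter, 104 mm high, a bystander. Origin at the centre of its underside.
- stud_jar: A clear jar of wooden studs with a grey lid, 58 mm diameter, 70 mm high, a bystander. Origin at the centre of its underside.
- tape_roll_b: A small roll of black tape lying flat, 58 mm diameter, 19 mm high, a bystander. Origin at the centre of its underside.
- rod_root (a point): Where the rod meets the post, 102 mm from the nose. The stop is a brass collar (29 mm diameter, 12 mm long) locked on the rod, with a dark spring washer (4 mm proud, about 7 N per mm, at most 3 mm travel, then hard) on the side facing the nose. Its place differs each run and is not reported: the free washer's face lies 66 to 82 mm from the nose.
- bow_springs (a point): Point on the rod's axis midway along two copper bow springs at the rod's left and right, 19 mm from the nose (they span 8 to 31 mm from it; 16 mm across their crowns). Spacers pass freely; in the end cap's bore they rub: pushing it over them takes about 2 to 12 N, varying with friction. The force rises beyond that only when the stack presses on the collar.

How it is judged:
By the outcome, as a careful person would: the job done as asked, in the order asked, and still so for the second after the job is handed in, with the robot touching nothing.
It also fails if it takes over 72 s, if anything falls off the work surface, if the arm or the gripper's body presses on something with over 40 N, if the wrist force passes 120 N, or if a joint passes its speed limit or range.

## Working session

There is one attempt and no reset: what is moved stays moved. The work goes in short steps, Python scripts to look and compute and a tool call to move; the robot and the scene stay as the last step left them, time stands still between calls to the robot, and variables do not carry over. Pictures are saved under pics/ and viewed, and the job is handed in when it is done.

Besides the shell and the picture viewer there is one more tool, called after ">>>" as name(argument=value, ...) on one line, values as JSON. carry_out: Moves the arm, as the interface text tells. Its arguments: {"type":"object","properties":{"steps":{"type":"array"},"squeeze":{"type":"number"}},"required":["steps"]}

```bash
ls; mkdir -p pics
python3 - <<'E'
from bench import arm
import cv2
print(arm.tips_ahead, arm.read_state())
for n in ("scene","side","wrist"):
    p,d=arm.snapshot(n); cv2.imwrite(f"pics/{n}0.png",p[:,:,::-1]); import numpy as np; np.save(f"pics/{n}0.npy",d)
    m=arm.camera_model(n); print(n,m)
    np.savez(f"pics/{n}0_cam.npz",**{k:np.array(v) for k,v in m.items()})
E
```

```text
pics
0.008 {'t': 0.0, 'joint_pos': array([ 1.09340404e+00,  1.24517253e-01,  1.65169207e+00,  9.42639898e-06,
        1.36753086e+00, -8.25898516e-02]), 'joint_velocities': array([ 0.00016038, -0.00136298,  0.0004597 ,  0.00057272, -0.0006819 ,
       -0.00157231]), 'joint_torque': array([ 2.66933002e-04, -4.23612070e+01, -3.65455735e+01,  6.65759607e-07,
        6.84946732e-03, -1.19591899e-06]), 'eef_pos': array([0.2497098 , 0.59938038, 0.20363456]), 'tool_rot': array([[ 3.84626535e-01,  9.23071741e-01, -9.94912767e-04],
       [ 9.23069798e-01, -3.84627777e-01, -1.90318324e-03],
       [-2.13944576e-03, -1.86359150e-04, -9.99997694e-01]]), 'ft_force': array([-0.26349353,  0.17970952,  0.57114347]), 'wrist_torque': array([-0.06554038, -0.07442672,  0.04801479]), 'width': 0.08549150073352194}
scene {'mtx': array([[430.64521983,   0.        , 275.63867455],
       [  0.        , 430.64521983, 205.96771686],
       [  0.        ,   0.        ,   1.        ]]), 'dist_coeffs': array([-0.05983573,  0.        ,  0.        ,  0.        ,  0.        ]), 'rvec': array([ 1.60109928, -1.92473814,  0.81025399]), 'tvec': array([0.00387984, 0.45163526, 0.96167767])}
side {'mtx': array([[379.4083097 ,   0.        , 275.81131819],
       [  0.        , 379.4083097 , 205.3202527 ],
       [  0.        ,   0.        ,   1.        ]]), 'dist_coeffs': array([-0.05603193,  0.        ,  0.        ,  0.        ,  0.        ]), 'rvec': array([ 1.98806375, -1.3176204 ,  0.60812669]), 'tvec': array([-0.32169472,  0.3486397 ,  0.76551698])}
wrist {'mtx': array([[373.4862157 ,   0.        , 284.34415013],
       [  0.        , 373.4862157 , 212.16376299],
       [  0.        ,   0.        ,   1.        ]]), 'dist_coeffs': array([-0.00193934,  0.        ,  0.        ,  0.        ,  0.        ]), 'rvec': array([-2.41479224, -1.61093236, -0.22057198]), 'tvec': array([-0.6484286 , -0.03469887,  0.37987173])}
```

View pics/scene0.png

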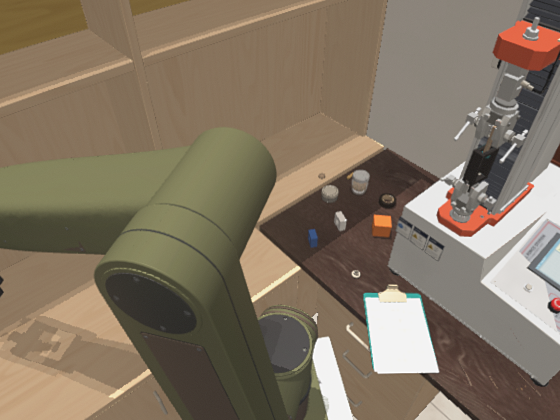

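View pics/side0.png

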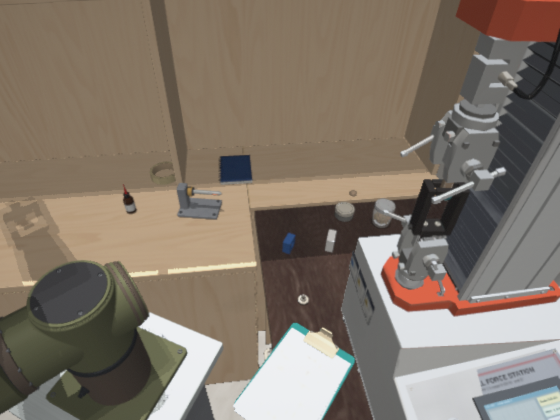

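View pics/wrist0.png

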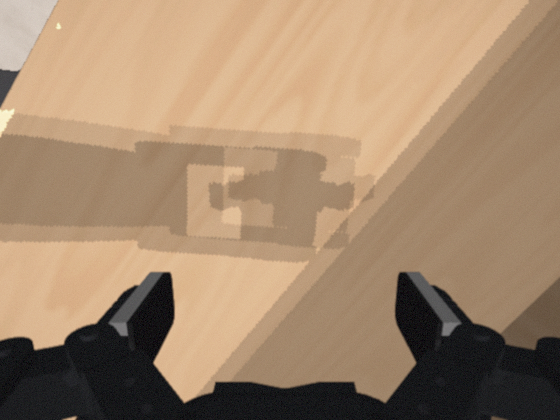

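The scene view shows the blue spacer at about (313,238), the white at (341,221) and the orange cap at (382,226). The side view shows the stand near (200,205), with the rod pointing right. I'll enlarge both and measure.

```bash
cat > h.py <<'E'
import numpy as np, cv2
def load(n):
    c=np.load(f"pics/{n}_cam.npz"); return cv2.imread(f"pics/{n}.png"),np.load(f"pics/{n}.npy"),c
def w(c,uv,z):
    uv=np.atleast_2d(np.float64(uv)); z=np.atleast_1d(z)
    n=cv2.undistortPoints(uv[:,None],c["mtx"],c["dist_coeffs"])[:,0]
    P=np.c_[n*z[:,None],z]; R=cv2.Rodrigues(c["rvec"])[0]
    return (P-c["tvec"].ravel())@R
def proj(c,P):
    return cv2.projectPoints(np.float64(P).reshape(-1,3),c["rvec"],c["tvec"],c["mtx"],c["dist_coeffs"])[0][:,0]
def cloud(n):
    im,d,c=load(n); v,u=np.nonzero(d>0); return w(c,np.c_[u,v],d[v,u]),np.c_[u,v],im[v,u][:,::-1]
def planepix(c,uv,z):  # ray at height z
    a=w(c,uv,1.0*np.ones(len(np.atleast_2d(uv))));R=cv2.Rodrigues(c["rvec"])[0];o=-R.T@c["tvec"].ravel()
    return o+(a-o)*((z-o[2])/(a[:,2]-o[2]))[:,None]
E
python3 - <<'E'
from h import *
im,_,_=load("scene0"); a=im[150:300,270:420]
cv2.imwrite("pics/sc_crop.png",cv2.resize(a,None,fx=4,fy=4,interpolation=cv2.INTER_CUBIC)[:600])
im,d,c=load("side0"); a=im[160:260,110:260]
cv2.imwrite("pics/sd_crop.png",cv2.resize(a,None,fx=5,fy=5,interpolation=cv2.INTER_CUBIC))
a=im[190:270,260:400]
cv2.imwrite("pics/sd_crop2.png",cv2.resize(a,None,fx=5,fy=5,interpolation=cv2.INTER_CUBIC))
for n,pts in (("scene0",[(313,238),(341,221),(382,226),(330,195),(360,182),(388,200),(356,273),(322,176),(340,260)]),("side0",[(200,205),(200,212),(185,200),(210,193),(129,205),(162,172),(235,165),(289,242),(331,240),(303,299),(353,193),(345,210),(384,210)])):
    im,d,c=load(n)
    for p in pts: print(n,p,w(c,p,d[p[1],p[0]]).round(3),d[p[1],p[0]])
E
```

```text
scene0 (313, 238) [[ 0.452 -0.192  0.031]] 1.2842157
scene0 (341, 221) [[ 0.493 -0.29   0.044]] 1.3164243
scene0 (382, 226) [[ 0.449 -0.406  0.044]] 1.2993318
scene0 (330, 195) [[ 0.626 -0.293  0.031]] 1.4200814
scene0 (360, 182) [[ 0.636 -0.396  0.062]] 1.4181678
scene0 (388, 200) [[ 0.597 -0.49   0.001]] 1.445033
scene0 (356, 273) [[ 0.328 -0.29  -0.003]] 1.2317586
scene0 (322, 176) [[ 0.745 -0.298  0.014]] 1.5164765
scene0 (340, 260) [[ 0.38  -0.258 -0.   ]] 1.2631714
side0 (200, 205) [[0.509 0.11  0.011]] 1.140545
side0 (200, 212) [[0.482 0.093 0.011]] 1.1168176
side0 (185, 200) [[0.478 0.137 0.046]] 1.1022751
side0 (210, 193) [[0.509 0.068 0.073]] 1.0870832
side0 (129, 205) [[0.403 0.283 0.036]] 1.0970029
side0 (162, 172) [[ 0.614  0.323 -0.002]] 1.2791145
side0 (235, 165) [[0.732 0.105 0.012]] 1.2918725
side0 (289, 242) [[ 0.452 -0.198  0.038]] 0.9982747
side0 (331, 240) [[ 0.498 -0.299  0.043]] 0.9987792
side0 (303, 299) [[ 0.315 -0.287  0.015]] 0.89448214
side0 (353, 193) [[ 0.753 -0.301  0.009]] 1.1984905
side0 (345, 210) [[ 0.643 -0.301  0.029]] 1.1082615
side0 (384, 210) [[ 0.262 -0.41   0.392]] 0.5726167
```

View pics/sc_crop.png

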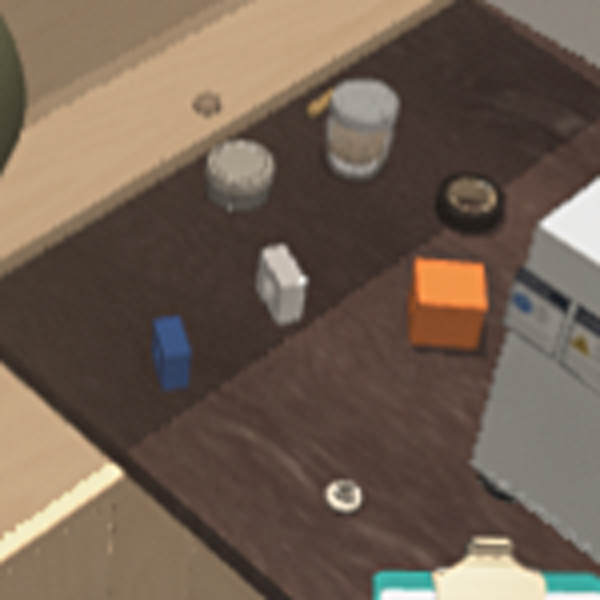

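View pics/sd_crop.png

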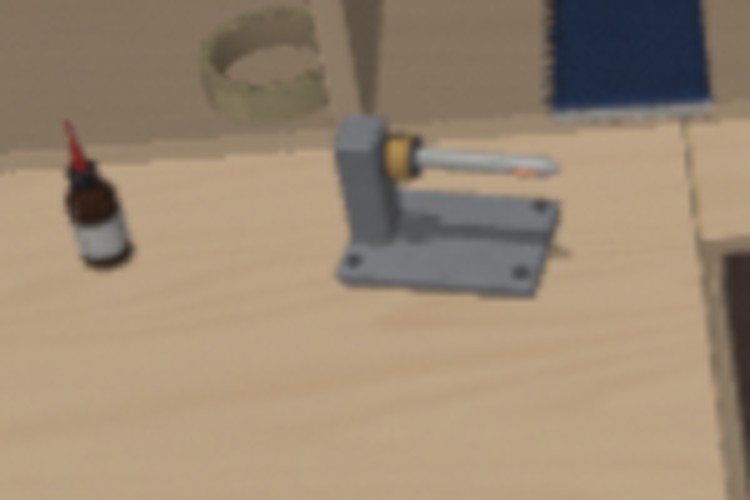

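View pics/sd_crop2.png

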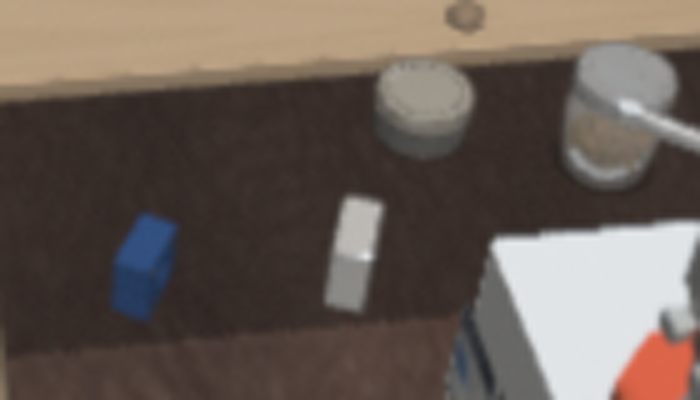

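Run:
```python
from h import *
P,uv,rgb=cloud("side0")
s=(P[:,0]>.4)&(P[:,0]<.6)&(P[:,1]>-.05)&(P[:,1]<.2)
r=s&(P[:,2]>.06)&(P[:,2]<.085)
for p,q,k in zip(P[r].round(4),uv[r],rgb[r]): print(p,q,k) if 0 else None
print(r.sum())
def rect(Q):
    (c,sz,a)=cv2.minAreaRect((Q*1000).astype(np.float32)); print(len(Q),np.round(c,1),np.round(sz,1),round(a,1)); print(cv2.boxPoints((c,sz,a)).round(1).tolist())
print("base");rect(P[s&(P[:,2]>.008)&(P[:,2]<.016)][:,:2])
print("post top");rect(P[s&(P[:,2]>.084)&(P[:,2]<.092)][:,:2])
x=P[r&(P[:,1]<.1)];print("rod");rect(x[:,:2]); print(np.percentile(x[:,2],[0,10,50,90,100]))
for n in("scene0","side0"):
    P,uv,rgb=cloud(n)
    for nm,cx,cy,h in (("blue",.452,-.195,.038),("white",.495,-.295,.042),("cap",.448,-.41,.046)):
        m=(abs(P[:,0]-cx)<.04)&(abs(P[:,1]-cy)<.04)&(P[:,2]>.008)&(P[:,2]<.06)
        t=m&(abs(P[:,2]-h)<.003)
        print(n,nm,m.sum(),t.sum())
        if m.sum()>10: rect(P[m][:,:2])
        if t.sum()>10: rect(P[t][:,:2])
```

```text
256
base
624 [501.6 106.3] [ 81.3 117. ] 17.5
[[445.20001220703125, 149.8000030517578], [480.3999938964844, 38.29999923706055], [558.0, 62.70000076293945], [522.7999877929688, 174.3000030517578]]
post top
89 [511.8 171.4] [102.9  41.3] 52.3
[[464.0, 143.3000030517578], [496.70001220703125, 118.0999984741211], [559.7000122070312, 199.5], [527.0, 224.8000030517578]]
rod
87 [511.1  71. ] [13.6 61.2] 17.2
[[495.6000061035156, 98.19999694824219], [513.5999755859375, 39.79999923706055], [526.5999755859375, 43.79999923706055], [508.5, 102.30000305175781]]
[0.06516782 0.06908507 0.07367879 0.07696362 0.07848093]
scene0 blue 129 65
129 [ 463. -193.] [20.5 41. ] 88.8
[[442.29998779296875, -202.8000030517578], [483.29998779296875, -203.60000610351562], [483.79998779296875, -183.10000610351562], [442.70001220703125, -182.3000030517578]]
65 [ 463.  -192.6] [40.8 20.1] 0.9
[[442.5, -182.89999389648438], [442.79998779296875, -203.0], [483.5, -202.39999389648438], [483.20001220703125, -182.3000030517578]]
scene0 white 154 61
154 [ 514.1 -294.8] [43.6 23.5] 7.1
[[491.0, -285.8999938964844], [493.8999
[... 765 characters left out ...]
703125, -181.3000030517578], [440.79998779296875, -203.10000610351562], [482.3999938964844, -202.89999389648438], [482.3999938964844, -181.10000610351562]]
85 [ 462.4 -192.1] [39.3 19.9] 4.9
[[442.0, -183.8000030517578], [443.70001220703125, -203.6999969482422], [482.8999938964844, -200.39999389648438], [481.20001220703125, -180.5]]
side0 white 152 87
152 [ 513.4 -294.1] [42.6 20.5] 7.0
[[491.0, -286.5], [493.5, -306.8999938964844], [535.7999877929688, -301.6000061035156], [533.2999877929688, -281.29998779296875]]
87 [ 514.2 -293.9] [41.2 20. ] 7.8
[[492.5, -286.79998779296875], [495.20001220703125, -306.6000061035156], [536.0, -301.0], [533.2000122070312, -281.20001220703125]]
side0 cap 0 0
```

Run:
```python
from h import *
from bench import arm
c=np.load("pics/wrist0_cam.npz");R=cv2.Rodrigues(c["rvec"])[0];o=-R.T@c["tvec"].ravel()
s=arm.read_state();T=s["tool_rot"]
print(T.T@(o-s["eef_pos"]),"\n",T.T@R.T, o)
# predicted at yaw a, TCP p: project points
def pred(p,a,pts):
    a=np.deg2rad(a);T2=np.array([[np.cos(a),np.sin(a),0],[np.sin(a),-np.cos(a),0],[0,0,-1.]])
    Rc=(T2@(T.T@R.T)).T; oc=p+T2@(T.T@(o-s["eef_pos"]))
    return cv2.projectPoints(np.float64(pts),cv2.Rodrigues(Rc)[0],-Rc@oc,c["mtx"],c["dist_coeffs"])[0][:,0].round()
st=[[.523,.0386,.07],[.492,.135,.07],[.5016,.1063,.012]]
for p in ([.45,.1,.2],[.5,.0,.22],[.47,.02,.25],[.5,.08,.25]): print(p,pred(np.array(p),17.5,st).tolist())
pa=[[.4625,-.1925,.038],[.514,-.2945,.042],[.469,-.4145,.046]]
for p in ([.45,-.25,.3],[.42,-.3,.3],[.4,-.3,.35]): print(p,pred(np.array(p),0,pa).tolist())
```

```text
[-0.0004714  -0.07021864 -0.1695208 ] 
 [[ 9.99999689e-01  5.24378323e-04 -5.89385507e-04]
 [-3.44021729e-04  9.62192395e-01  2.72370478e-01]
 [ 7.09927426e-04 -2.72370190e-01  9.62192276e-01]] [0.18493058 0.62633666 0.37345583]
[0.45, 0.1, 0.2] [[343.0, 284.0], [348.0, 170.0], [337.0, 191.0]]
[0.5, 0.0, 0.22] [[324.0, 156.0], [328.0, 25.0], [320.0, 73.0]]
[0.47, 0.02, 0.25] [[344.0, 181.0], [349.0, 68.0], [339.0, 104.0]]
[0.5, 0.08, 0.25] [[295.0, 229.0], [295.0, 124.0], [294.0, 150.0]]
[0.45, -0.25, 0.3] [[296.0, 118.0], [339.0, 207.0], [300.0, 300.0]]
[0.42, -0.3, 0.3] [[324.0, 71.0], [367.0, 165.0], [325.0, 263.0]]
[0.4, -0.3, 0.35] [[337.0, 75.0], [374.0, 159.0], [336.0, 248.0]]
```

>>> carry_out(steps=[[85,10,-21.6,0.8,-6.2],[85,10,-21.6,0.8,-6.2],[85,10,-21.6,0.8,-6.2],[85,10,-21.6,0.8,-6.2],[85,10,-21.6,0.8,-6.2],[85,10,-21.6,0.8,-6.2],[85,10,-21.6,0.8,-6.2],[85,10,-21.6,0.8,-6.2],[85,10,-21.6,0.8,-6.2],[85,10,-21.6,0.8,-6.2]])

```text
t: 1.15
eef_pos: [0.4602, 0.1446, 0.2217]
tool_rot: [[0.952, 0.305, 0.0], [0.305, -0.952, 0.0], [0.0, -0.0, -1.0]]
ft_force: [1.9, 0.4, -0.9]
width: 0.0849
```

>>> carry_out(steps=[[85,0,0,0,0],[85,0,0,0,0],[85,0,0,0,0]])

```text
t: 1.45
eef_pos: [0.4595, 0.1472, 0.2214]
tool_rot: [[0.952, 0.306, -0.001], [0.306, -0.952, 0.0], [-0.001, -0.0, -1.0]]
ft_force: [-0.9, -0.3, -0.3]
width: 0.0849
```

>>> carry_out(steps=[[85,1.6,-3.4,0,0],[85,1.6,-3.4,0,0],[85,1.6,-3.4,0,0],[85,1.6,-3.4,0,0],[85,1.6,-3.4,0,0]])

```text
t: 1.95
eef_pos: [0.4994, 0.0632, 0.2215]
tool_rot: [[0.951, 0.308, -0.001], [0.308, -0.951, 0.0], [-0.0, -0.001, -1.0]]
ft_force: [-0.8, -0.9, 0.7]
width: 0.0848
```

```bash
cat > snap.py <<'E'
import sys,cv2,numpy as np
from bench import arm
def snap(n,name):
    s=arm.read_state(); m=arm.camera_model(n); p,d=arm.snapshot(n)
    cv2.imwrite(f"pics/{name}.png",p[:,:,::-1]); np.save(f"pics/{name}.npy",d)
    np.savez(f"pics/{name}_cam.npz",**{k:np.array(v) for k,v in m.items()},eef=s["eef_pos"],rot=s["tool_rot"])
    print(s["t"],s["eef_pos"].round(4),s["ft_force"].round(1),round(float(s["width"]),4),"yaw",round(float(np.degrees(np.arctan2(s["tool_rot"][1,0],s["tool_rot"][0,0]))),2))
if __name__=="__main__": snap(sys.argv[1],sys.argv[2])
E
python3 snap.py wrist w1
```

```text
1.95 [0.4994 0.0632 0.2215] [-0.8 -0.9  0.7] 0.0848 yaw 17.92
```

View pics/w1.png

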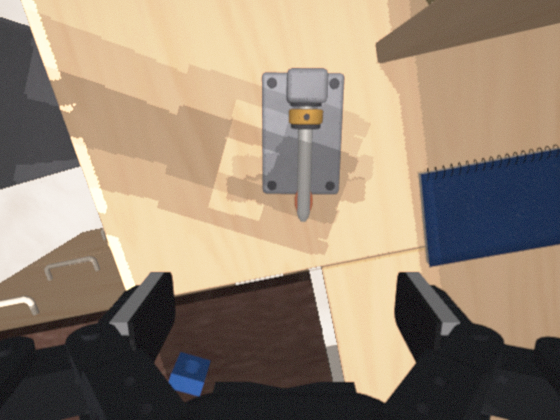

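The stand is central: post at (307,86), brass collar at (305,117), rod nose at (303,217). The rod runs almost straight down the image. Next, the pose from depth and an enlargement.

Run:
```python
from h import *
P,uv,rgb=cloud("w1")
s=(P[:,0]>.42)&(P[:,0]<.58)&(P[:,1]>-.02)&(P[:,1]<.2)
def rect(Q):
    (c,sz,a)=cv2.minAreaRect((Q*1000).astype(np.float32)); print(len(Q),np.round(c,1),np.round(sz,1),round(a,1)); print(cv2.boxPoints((c,sz,a)).round(1).tolist())
print("base");rect(P[s&(P[:,2]>.008)&(P[:,2]<.016)][:,:2])
print("post");rect(P[s&(P[:,2]>.084)&(P[:,2]<.092)][:,:2])
r=s&(P[:,2]>.062)&(P[:,2]<.081)
# rod pts: in stand frame approx
for _ in range(1):
    Q=P[r]; a=np.deg2rad(17.7); d=np.array([np.sin(a),-np.cos(a)]); q=(Q[:,:2]-[.5016,.1063]); t=q@d; x=q@np.array([np.cos(a),np.sin(a)])
    k=(abs(x)<.015)
    for lo in np.arange(-.03,.08,.008):
        m=k&(t>=lo)&(t<lo+.008)
        if m.any(): print(round(lo*1000),m.sum(),"x",(x[m].min()*1000).round(1),(x[m].max()*1000).round(1),"z",(Q[m,2].max()*1000).round(1),"tmax",(t[m].max()*1000).round(1))
im=load("w1")[0][60:230,250:360]
cv2.imwrite("pics/w1c.png",cv2.resize(im,None,fx=3.5,fy=3.5,interpolation=cv2.INTER_CUBIC))
```

```text
base
6680 [519.6 120.3] [121.3 135.5] 17.0
[[441.79998779296875, 167.39999389648438], [481.3999938964844, 37.79999923706055], [597.4000244140625, 73.30000305175781], [557.7999877929688, 202.89999389648438]]
post
1614 [510.6 171.3] [104.2  44.1] 53.1
[[461.6000061035156, 142.89999389648438], [497.0, 116.4000015258789], [559.5, 199.6999969482422], [524.2000122070312, 226.1999969482422]]
-30 116 x -13.1 14.1 z 81.0 tmax -22.2
-22 108 x -13.0 14.4 z 81.0 tmax -14.2
-14 136 x -11.3 13.0 z 80.9 tmax -6.0
-6 134 x -5.3 5.6 z 78.0 tmax 2.0
2 131 x -5.2 6.0 z 77.9 tmax 9.9
10 136 x -5.1 6.2 z 77.7 tmax 18.0
18 123 x -5.0 6.4 z 77.8 tmax 26.0
26 126 x -5.7 5.6 z 77.9 tmax 34.0
34 128 x -5.6 5.8 z 77.9 tmax 42.0
42 145 x -7.2 7.8 z 77.9 tmax 50.0
50 157 x -7.2 8.1 z 77.7 tmax 57.9
58 107 x -6.2 6.3 z 78.2 tmax 66.0
66 24 x -3.4 3.7 z 76.2 tmax 69.4
```

View pics/w1c.png

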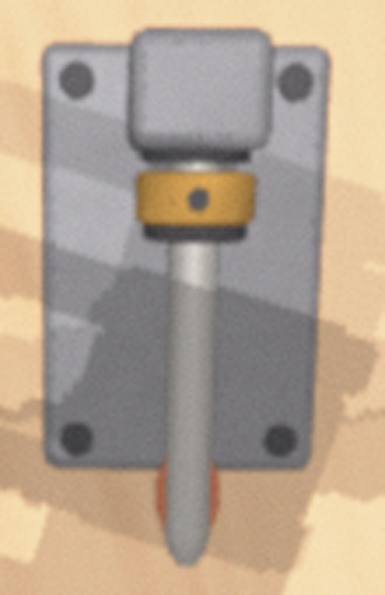

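>>> carry_out(steps=[[85,-2,-12.4,3.2,-2.2],[85,-2,-12.4,3.2,-2.2],[85,-2,-12.4,3.2,-2.2],[85,-2,-12.4,3.2,-2.2],[85,-2,-12.4,3.2,-2.2],[85,-2,-12.4,3.2,-2.2],[85,-2,-12.4,3.2,-2.2],[85,-2,-12.4,3.2,-2.2],[85,-2,-12.4,3.2,-2.2],[85,-2,-12.4,3.2,-2.2]])

```text
t: 3.0
eef_pos: [0.4502, -0.2467, 0.3012]
tool_rot: [[1.0, 0.005, -0.001], [0.005, -1.0, 0.001], [-0.001, -0.001, -1.0]]
ft_force: [0.8, 0.3, -0.7]
width: 0.0853
```

```bash
python3 snap.py wrist w2
python3 - <<'E'
from h import *
for n in("scene0","side0"):
    P,uv,rgb=cloud(n)
    for zmin in(.1,.2,.3):
        m=(P[:,0]>.25)&(P[:,0]<.65)&(P[:,1]<-.3)&(P[:,1]>-.6)&(P[:,2]>zmin)
        if m.any(): 
            d=np.hypot(P[m][:,0]-.469,P[m][:,1]+.4145); i=d.argmin(); print(n,zmin,m.sum(),"nearest",d.min().round(3),P[m][i].round(3))
E
```

```text
3.0 [ 0.4502 -0.2467  0.3012] [ 0.8  0.3 -0.7] 0.0853 yaw 0.31
scene0 0.1 6941 nearest 0.113 [ 0.377 -0.48   0.256]
scene0 0.2 6174 nearest 0.113 [ 0.377 -0.48   0.256]
scene0 0.3 4271 nearest 0.173 [ 0.321 -0.503  0.443]
side0 0.1 12289 nearest 0.117 [ 0.356 -0.445  0.26 ]
side0 0.2 11710 nearest 0.117 [ 0.356 -0.445  0.26 ]
side0 0.3 9805 nearest 0.174 [ 0.319 -0.502  0.317]
```

View pics/w2.png

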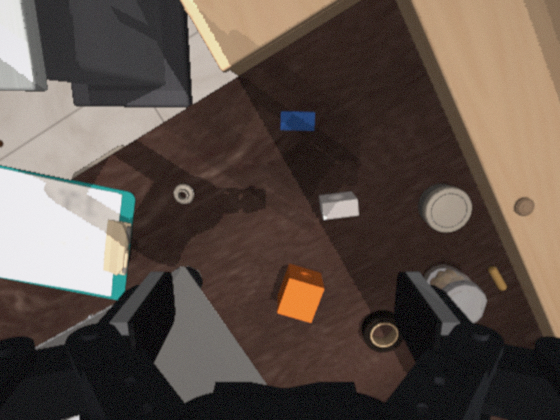

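The wrist view shows the blue spacer at (298,121), white at (339,206) and cap at (301,294). I'll enlarge it to find the cap's closed end and measure the three parts.

Run:
```python
from h import *
im=load("w2")[0]
cv2.imwrite("pics/w2c.png",cv2.resize(im[240:340,250:350],None,fx=5,fy=5,interpolation=cv2.INTER_CUBIC))
P,uv,rgb=cloud("w2")
def rect(Q):
    (c,sz,a)=cv2.minAreaRect((Q*1000).astype(np.float32)); print("  ",len(Q),np.round(c,1),np.round(sz,1),round(a,1)); print("   ",cv2.boxPoints((c,sz,a)).round(1).tolist())
for nm,cx,cy,h in (("blue",.4625,-.1925,.038),("white",.514,-.2945,.042),("cap",.469,-.4145,.046)):
    m=(abs(P[:,0]-cx)<.045)&(abs(P[:,1]-cy)<.045)&(P[:,2]>.012)&(P[:,2]<.06)
    zt=np.median(P[m&(P[:,2]>h-.006)][:,2]); t=m&(abs(P[:,2]-zt)<.004)
    print(nm,zt.round(4)); rect(P[t][:,:2]); rect(P[m][:,:2])
```

```text
blue 0.0386
   626 [ 463.3 -193.5] [37.4 19.9] 0.3
    [[444.6000061035156, -183.6999969482422], [444.70001220703125, -203.60000610351562], [482.1000061035156, -203.39999389648438], [482.0, -183.5]]
   636 [ 463.4 -193.6] [37.5 20. ] 0.3
    [[444.6000061035156, -183.6999969482422], [444.70001220703125, -203.6999969482422], [482.20001220703125, -203.39999389648438], [482.1000061035156, -183.5]]
white 0.0426
   614 [ 515.3 -294.8] [42.1 20.7] 8.0
    [[493.0, -287.3999938964844], [495.8999938964844, -308.0], [537.5999755859375, -302.1000061035156], [534.7000122070312, -281.6000061035156]]
   815 [ 515.3 -294.8] [42.1 20.7] 8.0
    [[493.0, -287.3999938964844], [495.8999938964844, -308.0], [537.5999755859375, -302.1000061035156], [534.7000122070312, -281.6000061035156]]
cap 0.0467
   1383 [ 469.7 -413.9] [52.8 46.3] 72.4
    [[439.6000061035156, -432.1000061035156], [483.79998779296875, -446.1000061035156], [499.79998779296875, -395.79998779296875], [455.6000061035156, -381.70001220703125]]
   1849 [ 469.6 -413.9] [52.8 46.4] 72.1
    [[439.3999938964844, -431.79998779296875], [483.5, -446.1000061035156], [499.79998779296875, -395.8999938964844], [455.70001220703125, -381.6000061035156]]
```

View pics/w2c.png

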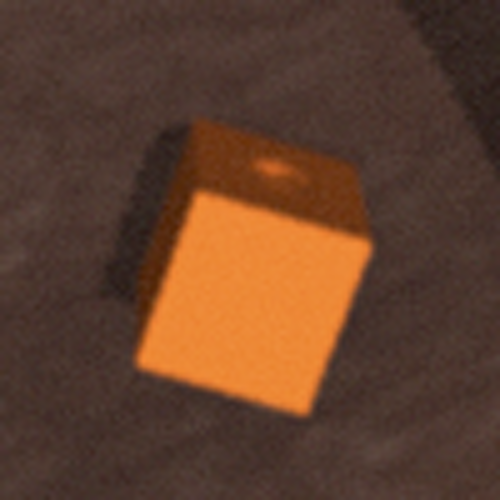

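>>> carry_out(steps=[[85,0.52,2.2,-7.2,0],[85,0.52,2.2,-7.2,0],[85,0.52,2.2,-7.2,0],[85,0.52,2.2,-7.2,0],[85,0.52,2.2,-7.2,0],[85,0.52,2.2,-7.2,0],[85,0.52,2.2,-7.2,0]])

```text
t: 3.75
eef_pos: [0.4648, -0.1944, 0.1249]
tool_rot: [[1.0, 0.004, 0.004], [0.004, -1.0, -0.003], [0.004, 0.003, -1.0]]
ft_force: [0.5, 1.0, 0.6]
width: 0.0849
```

```bash
python3 snap.py wrist w3
python3 - <<'E'
from h import *
P,uv,rgb=cloud("w3")
m=(abs(P[:,0]-.463)<.03)&(abs(P[:,1]+.193)<.03)&(P[:,2]>.03)&(P[:,2]<.05)
c,sz,a=cv2.minAreaRect((P[m][:,:2]*1000).astype(np.float32));print(c,sz,a,P[m][:,2].mean())
# washer face from w1
c=load("w1")[2]
n=np.array([523.3,39.2])/1000;d=np.array([-.304,.9527])
for r in (127,128,129,130,131): print(r,((planepix(c,[[304.5,r]],.083+.0018)[0,:2]-n)@d).round(4))
E
```

```text
3.75 [ 0.4648 -0.1944  0.1249] [0.5 1.  0.6] 0.0849 yaw 0.21
(463.26873779296875, -193.1917266845703) (20.713668823242188, 37.646942138671875) 88.94145965576172 0.03829792769202166
127 0.0837
128 0.0829
129 0.0821
130 0.0814
131 0.0806
```

View pics/w3.png

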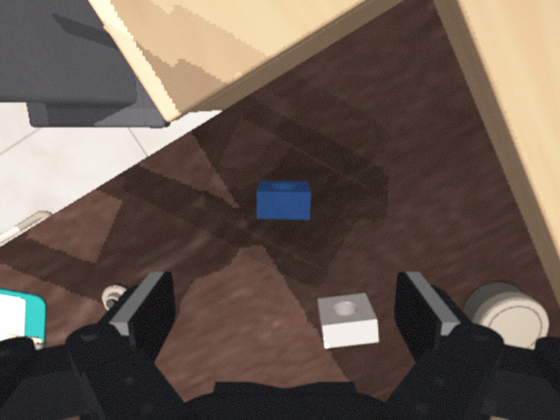

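>>> carry_out(steps=[[85,0,0,-1.5,0],[85,0,0,-3,0],[85,0,0,-4.3,0],[85,0,0,-4.3,0],[85,0,0,-4.3,0],[85,0,0,-4.3,0]], squeeze=40)

```text
t: 4.4
eef_pos: [0.4653, -0.195, 0.0175]
tool_rot: [[1.0, 0.003, 0.005], [0.003, -1.0, -0.003], [0.005, 0.003, -1.0]]
ft_force: [1.0, 0.2, 0.2]
width: 0.0849
```

```bash
python3 snap.py wrist w4
```

```text
4.4 [ 0.4653 -0.195   0.0175] [1.  0.2 0.2] 0.0849 yaw 0.16
```

View pics/w4.png

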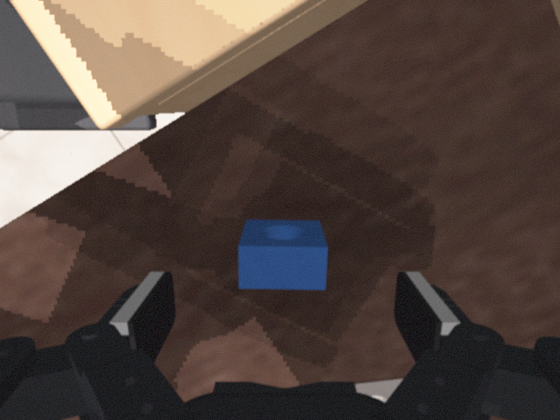

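>>> carry_out(steps=[[85,-0.08,0.07,-0.12,0],[85,-0.08,0.07,-0.12,0],[85,-0.08,0.07,-0.12,0],[30,-0.08,0.07,-0.12,0],[30,-0.08,0.07,-0.12,0],[30,-0.08,0.07,-0.12,0],[30,-0.08,0.07,-0.12,0],[30,-0.08,0.07,-0.12,0],[30,-0.08,0.07,-0.12,0]], squeeze=40)

```text
t: 5.35
eef_pos: [0.461, -0.1917, 0.0112]
tool_rot: [[1.0, 0.003, -0.0], [0.003, -1.0, 0.0], [-0.0, -0.0, -1.0]]
ft_force: [-1.6, -0.0, -0.3]
width: 0.0297
```

```bash
python3 snap.py wrist w5
```

```text
5.35 [ 0.461  -0.1917  0.0112] [-1.6 -0.  -0.3] 0.0297 yaw 0.18
```

View pics/w5.png

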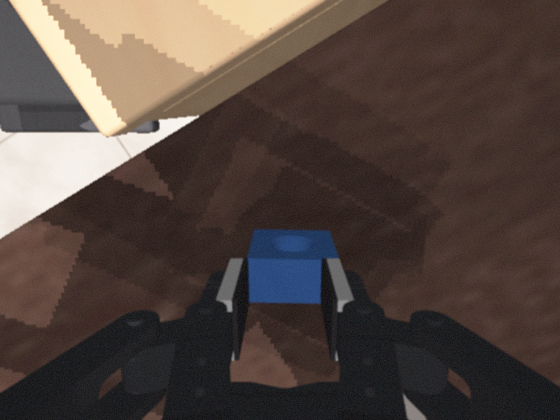

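The fingers stopped at the commanded 30 mm, so I can't tell whether the block is gripped. I'll close further and see.

>>> carry_out(steps=[[10,0,0,0,0],[10,0,0,0,0],[10,0,0,0,0]], squeeze=40)

```text
t: 5.7
eef_pos: [0.4614, -0.1921, 0.0119]
tool_rot: [[1.0, 0.003, 0.001], [0.003, -1.0, -0.001], [0.001, 0.001, -1.0]]
ft_force: [-1.3, -0.4, 4.9]
width: 0.0101
```

```bash
python3 snap.py wrist w6
python3 - <<'E'
from h import *
im,d,c=load("w6")
for v in (240,255,265,275,285,295,305,315,330,345):
    print(v,[(u,*(w(c,(u,v),d[v,u])[0]*1000).round(0).astype(int)) for u in (228,236,242,260,285,310,328,334,342)])
E
```

```text
5.7 [ 0.4614 -0.1921  0.0119] [-1.3 -0.4  4.9] 0.0101 yaw 0.18
240 [(228, np.int64(431), np.int64(-189), np.int64(2)), (236, np.int64(435), np.int64(-190), np.int64(-1)), (242, np.int64(438), np.int64(-189), np.int64(1)), (260, np.int64(449), np.int64(-182), np.int64(19)), (285, np.int64(460), np.int64(-185), np.int64(11)), (310, np.int64(472), np.int64(-184), np.int64(16)), (328, np.int64(481), np.int64(-184), np.int64(16)), (334, np.int64(485), np.int64(-189), np.int64(1)), (342, np.int64(490), np.int64(-189), np.int64(1))]
255 [(228, np.int64(431), np.int64(-198), np.int64(0)), (236, np.int64(435), np.int64(-198), np.int64(0)), (242, np.int64(438), np.int64(-198), np.int64(1)), (260, np.int64(450), np.int64(-183), np.int64(36)), (285, np.int64(460), np.int64(-183), np.int64(36)), (310, np.int64(471), np.int64(-183), np.int64(36)), (328, np.int64(478), np.int64(-183), np.int64(35)), (334, np.int64(481), np.int64(-183), np.int64(36)), (342, np.int64(490), np.int64(-197), np.int64(0))]
265 [(228, np.int64(431), np.int64(-203), np.int64(1)), (236, np.int64(435), np.int64(-203), np.int
[... 2976 characters left out ...]
 np.int64(0)), (310, np.int64(467), np.int64(-182), np.int64(91)), (328, np.int64(472), np.int64(-181), np.int64(94)), (334, np.int64(473), np.int64(-180), np.int64(95)), (342, np.int64(475), np.int64(-180), np.int64(95))]
345 [(228, np.int64(447), np.int64(-175), np.int64(108)), (236, np.int64(449), np.int64(-175), np.int64(108)), (242, np.int64(450), np.int64(-175), np.int64(108)), (260, np.int64(453), np.int64(-191), np.int64(85)), (285, np.int64(461), np.int64(-252), np.int64(1)), (310, np.int64(468), np.int64(-191), np.int64(86)), (328, np.int64(470), np.int64(-175), np.int64(108)), (334, np.int64(471), np.int64(-175), np.int64(108)), (342, np.int64(473), np.int64(-175), np.int64(109))]
```

View pics/w6.png

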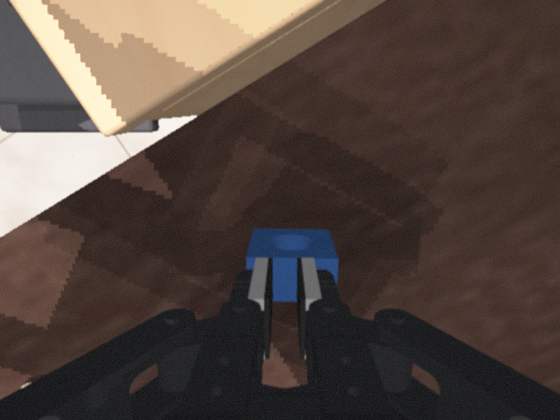

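Run:
```python
from h import *
for n,us in (("w1",(155,165,172,400,408)),("w4",(155,165,172,400,408)),("w5",(230,238,330,340)),("w6",(258,265,303,312))):
    im,d,c=load(n); T=c["rot"]
    for v in (258,262,268,274,278,285,300,320):
        print(n,v,[(u,*((T.T@(w(c,(u,v),d[v,u])[0]-c["eef"]))*1000).round(0).astype(int).tolist()) for u in us])
```

```text
w1 258 [(155, -147, 95, 221), (165, -135, 95, 220), (172, -128, 95, 221), (400, 129, 95, 220), (408, 138, 95, 220)]
w1 262 [(155, -1, -69, -170), (165, -136, 100, 221), (172, -128, 99, 220), (400, 129, 99, 220), (408, 138, 99, 220)]
w1 268 [(155, -148, 107, 221), (165, -137, 108, 222), (172, -129, 108, 222), (400, 130, 107, 220), (408, 139, 107, 221)]
w1 274 [(155, -48, -11, -46), (165, -44, -11, -46), (172, -129, 114, 220), (400, 41, -10, -44), (408, 44, -11, -45)]
w1 278 [(155, -47, -11, -49), (165, -44, -10, -47), (172, -44, -7, -41), (400, 42, -8, -43), (408, 42, -11, -49)]
w1 285 [(155, -45, -11, -55), (165, -43, -9, -49), (172, -43, -5, -43), (400, 41, -6, -45), (408, 42, -10, -52)]
w1 300 [(155, -44, -8, -59), (165, -44, -3, -50), (172, -44, 1, -43), (400, 41, -1, -47), (408, 41, -5, -54)]
w1 320 [(155, -44, -2, -61), (165, -44, 4, -52), (172, -44, 8, -45), (400, 41, 6, -49), (408, 41, 1, -56)]
w4 258 [(155, -71, 10, 17), (165, -66, 10, 17), (172, -62, 10, 17), (400, 61, 10, 17), (408, 65, 9, 17)]
w4 262 [(155, -71, 12, 16), (165, -66, 12, 17), (172, -62, 12, 18), (400, 61, 12
[... 1452 characters left out ...]
31), (265, -9, -11, -32), (303, 6, -11, -32), (312, 10, -11, -32)]
w6 262 [(258, -12, -11, -34), (265, -9, -11, -36), (303, 6, -11, -35), (312, 9, -11, -35)]
w6 268 [(258, -11, -11, -40), (265, -9, -11, -40), (303, 6, -11, -41), (312, 9, -10, -40)]
w6 274 [(258, -11, -11, -46), (265, -8, -11, -47), (303, 5, -11, -46), (312, 9, -11, -47)]
w6 278 [(258, -11, -11, -50), (265, -8, -11, -49), (303, 5, -11, -49), (312, 8, -11, -49)]
w6 285 [(258, -10, -11, -55), (265, -8, -11, -54), (303, 5, -11, -55), (312, 8, -11, -55)]
w6 300 [(258, -10, -11, -65), (265, -7, -11, -65), (303, 5, -11, -65), (312, 7, -11, -64)]
w6 320 [(258, -9, -12, -79), (265, -7, -3, -64), (303, 5, -3, -64), (312, 6, -12, -78)]
```

The fingertips sit about 31–42 mm behind where the reported TCP says they should be. They came down on top of the block (4.9 N) rather than beside it. I'll lift, open and go 36 mm lower.

>>> carry_out(steps=[[10,0,0,0.8,0],[85,0,0,0.8,0],[85,0,0,0.8,0],[85,0,0,0.8,0],[85,0,0,0.8,0],[85,0,0,0.8,0],[85,0,0,0.8,0]])

```text
t: 6.45
eef_pos: [0.4607, -0.1916, 0.0308]
tool_rot: [[1.0, 0.003, -0.001], [0.003, -1.0, 0.0], [-0.001, -0.0, -1.0]]
ft_force: [0.2, -0.7, -0.4]
width: 0.0848
```

```bash
python3 snap.py wrist w7
python3 - <<'E'
from h import *
P,uv,rgb=cloud("w7")
m=(abs(P[:,0]-.463)<.03)&(abs(P[:,1]+.193)<.03)&(P[:,2]>.034)&(P[:,2]<.045)
c,sz,a=cv2.minAreaRect((P[m][:,:2]*1000).astype(np.float32));print(c,sz,a,P[m][:,2].mean())
E
```

```text
6.45 [ 0.4607 -0.1916  0.0308] [ 0.2 -0.7 -0.4] 0.0848 yaw 0.18
(463.1506652832031, -193.06719970703125) (21.279605865478516, 38.13679885864258) 89.58808898925781 0.03843159962025194
```

View pics/w7.png

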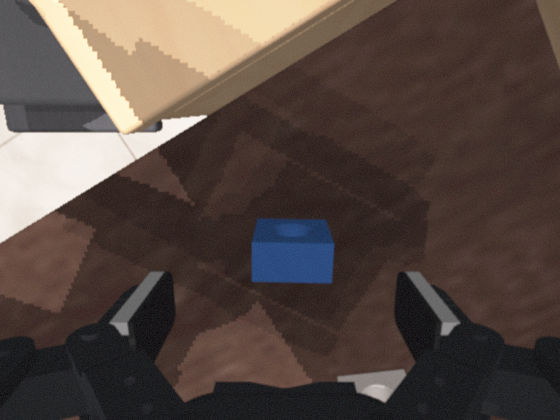

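>>> carry_out(steps=[[85,0.16,-0.06,-1.1,0],[85,0.16,-0.06,-2.1,0],[85,0.16,-0.06,-2.1,0],[85,0.16,-0.06,-2.1,0],[10,0.16,-0.06,-2.1,0],[10,0.16,-0.06,-2.1,0],[10,0.16,-0.06,-2.1,0],[10,0.16,-0.06,-2.1,0],[10,0.16,-0.06,-2.1,0],[10,0.16,-0.06,-2.1,0]], squeeze=40)

```text
t: 7.5
eef_pos: [0.4659, -0.1938, -0.0201]
tool_rot: [[1.0, 0.003, 0.002], [0.003, -1.0, -0.001], [0.002, 0.001, -1.0]]
ft_force: [-0.4, 0.6, 5.1]
width: 0.0377
```

```bash
python3 snap.py wrist w8
```

```text
7.5 [ 0.4659 -0.1938 -0.0201] [-0.4  0.6  5.1] 0.0377 yaw 0.18
```

View pics/w8.png

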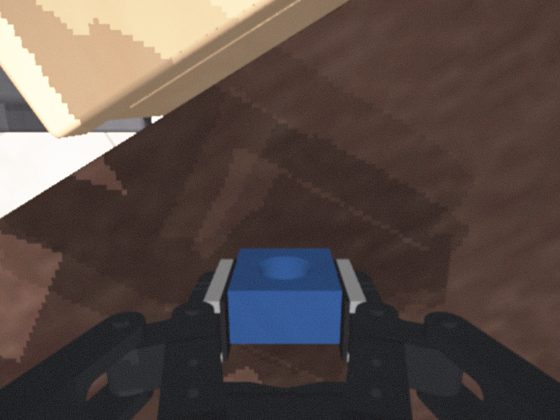

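Blue is gripped: 37.7 mm opening, centred between the pads at about (285,300). I'll lift it and take it to just short of the nose.

>>> carry_out(steps=[[10,0,0,2,0],[10,0,0,3.4,0.5],[10,2.7,7.7,3.4,2.19],[10,2.7,7.7,3.4,2.19],[10,2.7,7.7,3.4,2.19],[10,2.7,7.7,3.4,2.19],[10,2.7,7.7,3.4,2.19],[10,2.7,7.7,3.4,2.19],[10,2.7,7.7,3.4,2.19],[10,2.7,7.7,3.4,2.19]])

```text
t: 8.55
eef_pos: [0.532, -0.0019, 0.0634]
tool_rot: [[0.953, 0.302, -0.001], [0.302, -0.953, -0.0], [-0.001, -0.0, -1.0]]
ft_force: [-0.5, -0.3, -0.7]
width: 0.0375
```

```bash
python3 snap.py wrist w9
cat > rel.py <<'E'
import sys
from h import *
def line(n,yaw=None):
    im,d,c=load(n); T=c["rot"]; P,uv,rgb=cloud(n); Q=(P-c["eef"])@T*1000
    return Q,uv,rgb,c
E
python3 - <<'E'
from rel import *
for n in("w8","w9"):
    Q,uv,rgb,c=line(n)
    blue=(rgb[:,2]>1.4*rgb[:,0].astype(float))&(rgb[:,2]>60)&(abs(Q[:,0])<30)&(abs(Q[:,1])<25)&(Q[:,2]>-75)
    B=Q[blue]; print(n,"blue x",np.percentile(B[:,0],[1,50,99]).round(1),"y",np.percentile(B[:,1],[1,50,99]).round(1),"z",np.percentile(B[:,2],[1,50,99]).round(1))
    t=B[B[:,2]<np.percentile(B[:,2],1)+3]; print("top",t[:,0].min(),t[:,0].max(),t[:,1].min(),t[:,1].max(),np.median(t[:,2]))
E
```

```text
8.55 [ 0.532  -0.0019  0.0634] [-0.5 -0.3 -0.7] 0.0375 yaw 17.6
w8 blue x [-19.9  -1.4  17.4] y [-11.3  -7.    8.8] z [-59.9 -58.1 -21.1]
top -20.106591023206462 17.69952700098328 -11.759045635175749 9.736376844944546 -58.67085294587006
w9 blue x [-19.8  -1.1  17.2] y [-11.7  -7.2   8.4] z [-59.9 -58.1 -22.8]
top -20.17144543903133 17.760510760256185 -12.040914280153059 9.340530445030264 -58.65949720001978
```

View pics/w9.png

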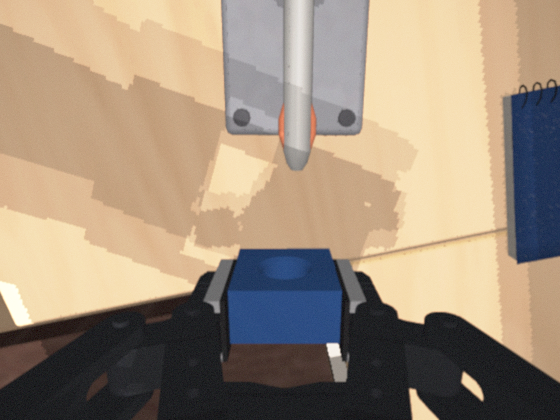

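Blue is held at (285,300), with the rod nose at (297,165) ahead of it. Next is the rod position relative to the block, both from this one picture.

```bash
cat >> rel.py <<'E'
def rod(n,zaxis=.07,tol=.014):
    Q,uv,rgb,c=line(n)
    zt=-(zaxis-c["eef"][2])*1000   # axis tool z expected
    m=(abs(Q[:,2]-(zt-5))<tol*1000*.6)&(abs(Q[:,0])<25)&(Q[:,1]<-25)&(Q[:,1]>-110)
    R=Q[m]
    out=[]
    for lo in np.arange(-110,-25,6.):
        k=(R[:,1]>=lo)&(R[:,1]<lo+6)
        if k.sum()>8:
            r=R[k]; out.append((lo+3,np.percentile(r[:,0],2),np.percentile(r[:,0],98),np.percentile(r[:,2],3)))
    for o in out: print("y %.0f x %.1f..%.1f mid %.2f ztop %.1f"%(o[0],o[1],o[2],(o[1]+o[2])/2,o[3]))
    if len(R): print("nose y",R[:,1].max())
E
python3 -c "
from rel import *
rod('w9')"
```

```text
y -107 x -1.5..9.8 mid 4.16 ztop -13.8
y -101 x -1.5..9.9 mid 4.23 ztop -13.8
y -95 x -1.5..10.0 mid 4.28 ztop -13.9
y -89 x -1.5..9.7 mid 4.13 ztop -13.8
y -83 x -1.9..9.9 mid 4.01 ztop -14.0
y -77 x -1.9..9.6 mid 3.88 ztop -13.9
y -71 x -1.9..9.8 mid 3.95 ztop -13.9
y -65 x -3.1..11.5 mid 4.20 ztop -13.7
y -59 x -3.6..11.5 mid 3.97 ztop -13.8
y -53 x -2.3..10.4 mid 4.07 ztop -13.9
y -47 x -0.8..8.8 mid 4.00 ztop -13.0
y -41 x 1.0..6.9 mid 3.97 ztop -11.0
nose y -42.779835430460345
```

>>> carry_out(steps=[[10,0.2,0.06,-0.6,0],[10,0.2,0.06,-1.24,0],[10,0.2,0.06,-1.24,0],[10,0.2,0.06,-1.24,0],[10,0.2,0.06,-1.24,0]])

```text
t: 9.1
eef_pos: [0.5381, 0.0002, 0.0337]
tool_rot: [[0.953, 0.303, 0.001], [0.303, -0.953, -0.0], [0.001, 0.001, -1.0]]
ft_force: [0.7, 0.3, -0.5]
width: 0.0373
```

```bash
python3 snap.py wrist w10; python3 snap.py side s10;python3 -c "
from rel import *
rod('w10')
im=load('s10')[0][150:240,150:270]
cv2.imwrite('pics/s10c.png',cv2.resize(im,None,fx=6,fy=6,interpolation=cv2.INTER_CUBIC))"
```

```text
9.1 [5.381e-01 2.000e-04 3.370e-02] [ 0.7  0.3 -0.5] 0.0373 yaw 17.65
9.15 [5.382e-01 3.000e-04 3.380e-02] [-0.3  0.2 -1. ] 0.0373 yaw 17.67
y -101 x -8.1..3.7 mid -2.21 ztop -43.7
y -95 x -7.8..3.7 mid -2.03 ztop -43.7
y -89 x -7.9..3.5 mid -2.21 ztop -43.6
y -83 x -8.0..3.5 mid -2.25 ztop -43.7
y -77 x -8.0..3.6 mid -2.23 ztop -43.6
y -71 x -8.2..3.7 mid -2.27 ztop -43.6
y -65 x -9.6..5.1 mid -2.28 ztop -43.5
y -59 x -9.8..5.2 mid -2.30 ztop -43.6
y -53 x -8.7..4.2 mid -2.29 ztop -43.4
y -47 x -7.1..2.5 mid -2.32 ztop -42.7
y -41 x -5.3..0.4 mid -2.47 ztop -40.9
nose y -42.40643797965614
```

View pics/w10.png

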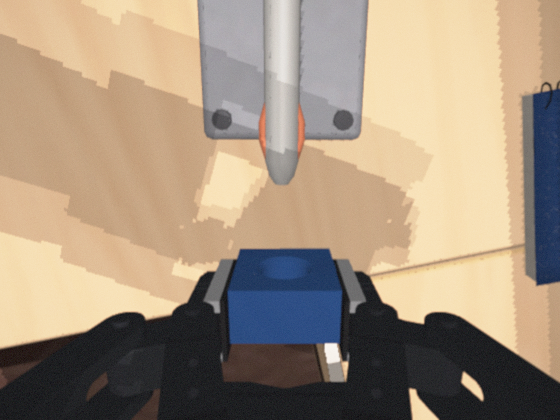

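View pics/s10c.png

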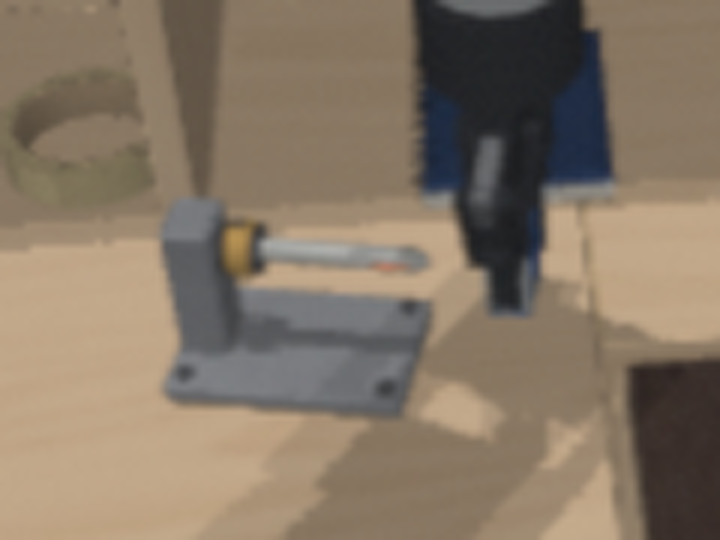

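>>> carry_out(steps=[[10,-0.04,-0.01,-0.09,0],[10,-0.16,0.37,-0.09,0],[10,-0.28,0.75,-0.09,0],[10,-0.4,1.13,-0.09,0],[10,-0.52,1.51,-0.09,0],[10,-0.58,1.7,-0.09,0],[10,-0.58,1.7,-0.09,0]])

```text
t: 9.9
eef_pos: [0.5227, 0.0442, 0.0305]
tool_rot: [[0.952, 0.305, -0.0], [0.305, -0.952, -0.0], [-0.0, 0.0, -1.0]]
ft_force: [-0.5, -0.6, -0.4]
width: 0.0374
```

```bash
python3 snap.py wrist w11; python3 -c "
from rel import *
rod('w11')"
```

```text
9.9 [0.5227 0.0442 0.0305] [-0.5 -0.6 -0.4] 0.0374 yaw 17.78
y -101 x -15.2..14.3 mid -0.43 ztop -51.8
y -95 x -12.7..11.9 mid -0.36 ztop -52.7
y -89 x -14.1..13.3 mid -0.38 ztop -52.8
y -83 x -14.0..13.0 mid -0.51 ztop -52.8
y -77 x -11.8..10.7 mid -0.57 ztop -52.7
y -71 x -6.3..5.2 mid -0.57 ztop -46.7
y -65 x -6.4..5.0 mid -0.68 ztop -46.8
y -59 x -6.5..5.0 mid -0.73 ztop -46.8
y -53 x -6.5..5.1 mid -0.71 ztop -46.8
y -47 x -6.6..4.9 mid -0.87 ztop -46.7
y -41 x -6.7..4.9 mid -0.88 ztop -46.7
y -35 x -6.7..5.0 mid -0.87 ztop -46.6
y -29 x -6.8..4.7 mid -1.03 ztop -46.8
y -23 x -6.8..4.5 mid -1.19 ztop -46.5
nose y -25.004939693199244
```

View pics/w11.png

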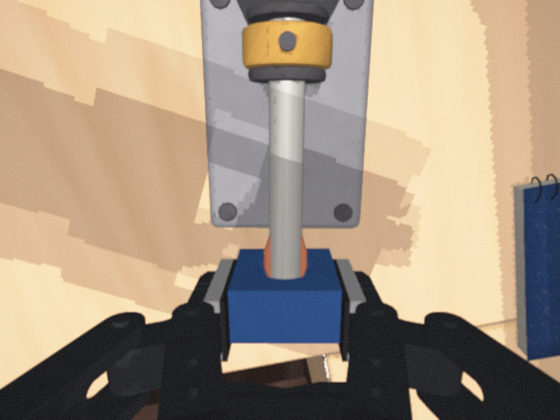

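>>> carry_out(steps=[[10,-0.12,0.38,0.03,0],[10,-0.24,0.76,0.03,0],[10,-0.36,1.14,0.03,0],[10,-0.48,1.52,0.03,0],[10,-0.6,1.9,0.03,0],[10,-0.65,2.06,0.03,0],[10,-0.65,2.06,0.03,0],[10,-0.65,2.06,0.03,0]])

```text
t: 10.75
eef_pos: [0.5068, 0.0948, 0.0313]
tool_rot: [[0.953, 0.304, 0.0], [0.304, -0.953, -0.0], [0.0, 0.0, -1.0]]
ft_force: [-0.2, 1.0, -0.7]
width: 0.0374
```

```bash
python3 snap.py wrist w12; python3 -c "
from rel import *
rod('w12')"
```

```text
10.75 [0.5068 0.0948 0.0313] [-0.2  1.  -0.7] 0.0374 yaw 17.72
y -41 x -13.6..12.0 mid -0.81 ztop -51.9
y -35 x -14.6..13.1 mid -0.73 ztop -52.1
y -29 x -14.0..12.3 mid -0.88 ztop -52.1
y -23 x -12.4..10.7 mid -0.86 ztop -51.9
nose y -25.000160691793624
```

View pics/w12.png

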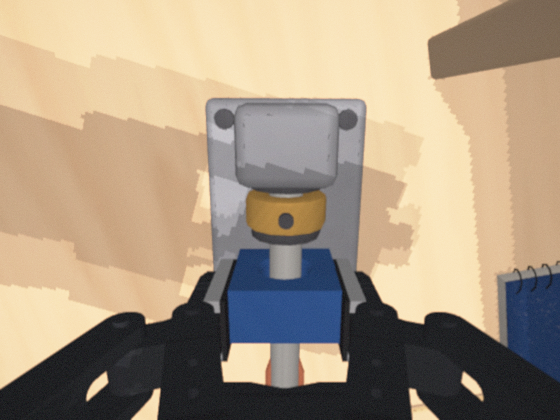

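>>> carry_out(steps=[[85,0,0,0,0],[85,0,0,0,0],[85,0,0,0,0],[85,0,0,0,0],[85,0,0,2,0],[85,0,0,3.6,0],[85,0,0,3.6,0],[85,0.37,-15.6,2.6,-1.21],[85,0.37,-15.6,2.6,-1.21],[85,0.37,-15.6,2.6,-1.21]])

```text
t: 11.8
eef_pos: [0.51, -0.0561, 0.1113]
tool_rot: [[0.99, 0.141, 0.0], [0.141, -0.99, -0.0], [0.0, 0.0, -1.0]]
ft_force: [1.4, 0.2, 0.6]
width: 0.085
```

```bash
python3 snap.py wrist w13
```

```text
11.8 [ 0.51   -0.0561  0.1113] [1.4 0.2 0.6] 0.085 yaw 8.09
```

View pics/w13.png

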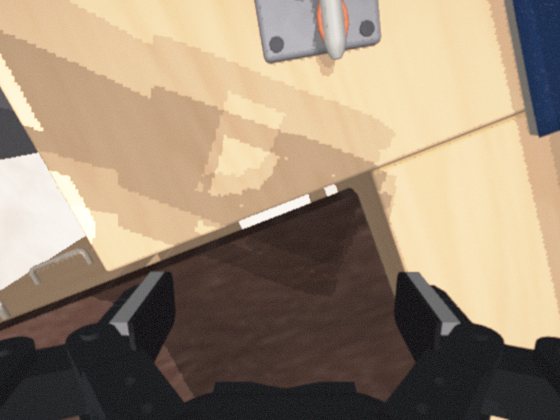

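>>> carry_out(steps=[[85,0.22,-9.4,-1,0],[85,0.22,-9.4,-1,0],[85,0.22,-9.4,-1,0],[85,0.22,-9.4,-1,0],[85,0.22,-9.4,-1,0],[85,0.22,-9.4,-1,0],[85,0.22,-9.4,-1,0],[85,0.22,-9.4,-1,0]])

```text
t: 12.65
eef_pos: [0.5156, -0.2889, 0.0862]
tool_rot: [[0.99, 0.14, -0.001], [0.14, -0.99, 0.001], [-0.001, -0.001, -1.0]]
ft_force: [0.2, 0.0, 0.6]
width: 0.0848
```

```bash
python3 snap.py wrist w14
python3 - <<'E'
from rel import *
im,d,c=load("w14"); P,uv,rgb=cloud("w14")
m=(abs(P[:,0]-.515)<.035)&(abs(P[:,1]+.295)<.035)&(P[:,2]>.038)&(P[:,2]<.048)
r=cv2.minAreaRect((P[m][:,:2]*1000).astype(np.float32));print(r)
ctr=np.array([*r[0],42])/1000; print("tool",((ctr-c["eef"])@c["rot"]*1000).round(1))
E
```

```text
12.65 [ 0.5156 -0.2889  0.0862] [0.2 0.  0.6] 0.0848 yaw 8.05
((515.3580322265625, -294.3759460449219), (42.140235900878906, 20.62051773071289), 7.918473243713379)
tool [-1.   5.4 44.2]
```

View pics/w14.png

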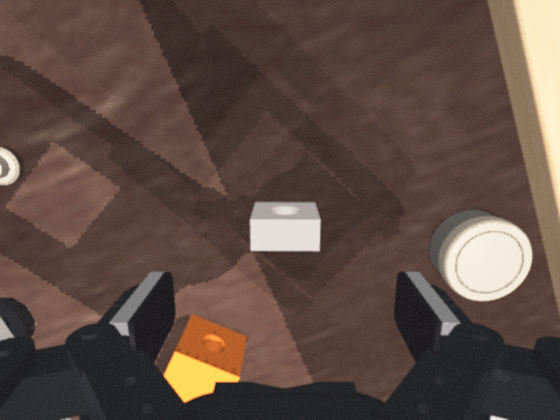

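>>> carry_out(steps=[[85,0.02,-0.2,-1.8,0],[85,0.02,-0.2,-3.4,0],[85,0.02,-0.2,-4.26,0],[85,0.02,-0.2,-4.26,0],[85,0.02,-0.2,-4.26,0],[10,0.02,-0.2,-4.26,0],[10,0.02,-0.2,-4.26,0],[10,0.02,-0.2,-4.26,0],[10,0.02,-0.2,-4.26,0],[10,0.02,-0.2,-4.26,0]], squeeze=40)

```text
t: 13.7
eef_pos: [0.5174, -0.2957, -0.0181]
tool_rot: [[0.99, 0.139, 0.002], [0.139, -0.99, -0.001], [0.002, 0.002, -1.0]]
ft_force: [-0.0, 1.1, 5.7]
width: 0.0416
```

```bash
python3 snap.py wrist w15
```

```text
13.7 [ 0.5174 -0.2957 -0.0181] [-0.   1.1  5.7] 0.0416 yaw 8.01
```

View pics/w15.png

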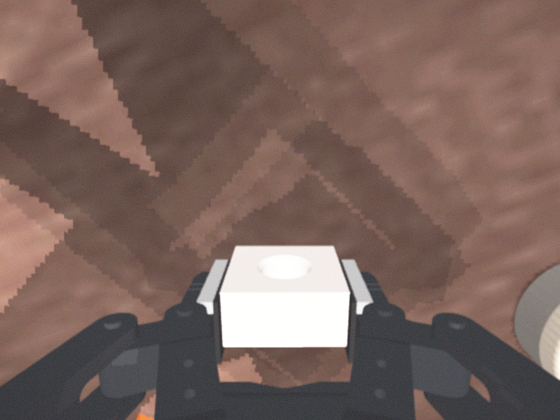

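>>> carry_out(steps=[[10,0,0,2,0],[10,0,0,3.4,0],[10,0.94,11.2,3.4,1.21],[10,0.94,11.2,3.4,1.21],[10,0.94,11.2,3.4,1.21],[10,0.94,11.2,3.4,1.21],[10,0.94,11.2,3.4,1.21],[10,0.94,11.2,3.4,1.21],[10,0.94,11.2,3.4,1.21],[10,0.94,11.2,3.4,1.21]])

```text
t: 14.75
eef_pos: [0.5395, -0.0145, 0.0649]
tool_rot: [[0.952, 0.306, -0.0], [0.306, -0.952, -0.0], [-0.001, 0.0, -1.0]]
ft_force: [-0.2, -0.7, -0.3]
width: 0.0417
```

>>> carry_out(steps=[[10,0,0,-0.6,0],[10,0,0,-1.36,0],[10,0,0,-1.36,0],[10,0,0,-1.36,0],[10,0,0,-1.36,0]])

```text
t: 15.25
eef_pos: [0.5402, -0.0157, 0.0316]
tool_rot: [[0.953, 0.303, 0.001], [0.303, -0.953, -0.0], [0.001, 0.0, -1.0]]
ft_force: [0.3, 1.0, -0.2]
width: 0.0412
```

```bash
python3 snap.py wrist w16; python3 -c "
from rel import *
rod('w16')
Q,uv,rgb,c=line('w16')
m=(rgb.min(1)>100)&(abs(Q[:,0])<24)&(abs(Q[:,1])<16)&(Q[:,2]<-55)&(Q[:,2]>-66);B=Q[m];print(np.percentile(B,[2,50,98],axis=0).round(1))
"
```

```text
15.25 [ 0.5402 -0.0157  0.0316] [ 0.3  1.  -0.2] 0.0412 yaw 17.63
y -101 x -5.4..6.4 mid 0.49 ztop -45.8
y -95 x -5.5..6.1 mid 0.30 ztop -45.7
y -89 x -5.2..6.3 mid 0.53 ztop -45.7
y -83 x -6.6..7.3 mid 0.40 ztop -45.7
y -77 x -7.1..7.9 mid 0.42 ztop -45.5
y -71 x -6.7..7.5 mid 0.42 ztop -45.6
y -65 x -5.0..5.7 mid 0.33 ztop -45.3
y -59 x -3.5..4.2 mid 0.33 ztop -43.9
nose y -57.986229848141065
[[-21.3 -11.8 -61.9]
 [ -1.   -3.5 -60.6]
 [ 19.2   8.  -56. ]]
```

View pics/w16.png

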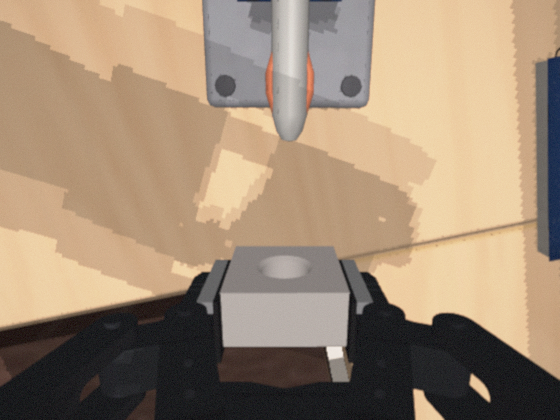

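>>> carry_out(steps=[[10,0.05,0.02,0,0],[10,-0.13,0.59,0,0],[10,-0.27,1.04,0,0],[10,-0.4,1.46,0,0],[10,-0.53,1.87,0,0],[10,-0.67,2.3,0,0],[10,-0.67,2.3,0,0],[10,-0.67,2.3,0,0]])

```text
t: 16.1
eef_pos: [0.523, 0.0429, 0.0312]
tool_rot: [[0.952, 0.305, 0.0], [0.305, -0.952, -0.0], [0.0, 0.0, -1.0]]
ft_force: [0.2, 0.7, -0.7]
width: 0.0418
```

```bash
python3 snap.py wrist w17; python3 -c "
from rel import *
rod('w17')"
```

```text
16.1 [0.523  0.0429 0.0312] [ 0.2  0.7 -0.7] 0.0418 yaw 17.75
y -101 x -14.8..14.1 mid -0.35 ztop -52.0
y -95 x -12.7..11.8 mid -0.43 ztop -52.1
y -89 x -14.2..13.4 mid -0.37 ztop -52.1
y -83 x -13.5..12.7 mid -0.42 ztop -52.1
y -77 x -11.4..10.5 mid -0.43 ztop -51.8
y -71 x -6.3..5.2 mid -0.54 ztop -46.2
y -65 x -18.1..16.5 mid -0.80 ztop -49.4
y -41 x -6.3..5.0 mid -0.66 ztop -45.9
y -35 x -6.4..5.1 mid -0.64 ztop -46.1
y -29 x -6.4..4.8 mid -0.80 ztop -46.0
y -23 x -6.5..4.8 mid -0.82 ztop -46.1
nose y -25.000685872535463
```

View pics/w17.png

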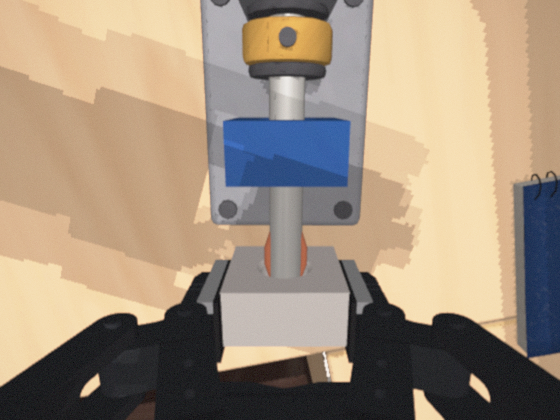

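>>> carry_out(steps=[[10,-0.12,0.38,0,0],[10,-0.24,0.76,0,0],[10,-0.34,1.08,0,0],[10,-0.38,1.22,0,0],[10,-0.42,1.33,0,0],[10,-0.45,1.43,0,0],[10,-0.48,1.5,0,0],[10,-0.48,1.5,0,0],[10,-0.48,1.5,0,0]])

```text
t: 17.05
eef_pos: [0.5111, 0.08, 0.0312]
tool_rot: [[0.953, 0.304, 0.0], [0.304, -0.953, 0.0], [0.0, 0.0, -1.0]]
ft_force: [0.0, -0.0, -0.9]
width: 0.0416
```

```bash
python3 snap.py wrist w18; python3 -c "
from rel import *
rod('w18')"
```

```text
17.05 [0.5111 0.08   0.0312] [ 0.  -0.  -0.9] 0.0416 yaw 17.69
y -59 x -12.0..11.0 mid -0.47 ztop -52.1
y -53 x -13.7..13.2 mid -0.28 ztop -52.1
y -47 x -14.1..13.3 mid -0.37 ztop -52.1
y -41 x -12.2..11.1 mid -0.59 ztop -52.1
y -35 x -17.2..16.6 mid -0.27 ztop -51.5
y -29 x -19.2..17.6 mid -0.80 ztop -51.9
nose y -30.06407751737931
```

View pics/w18.png

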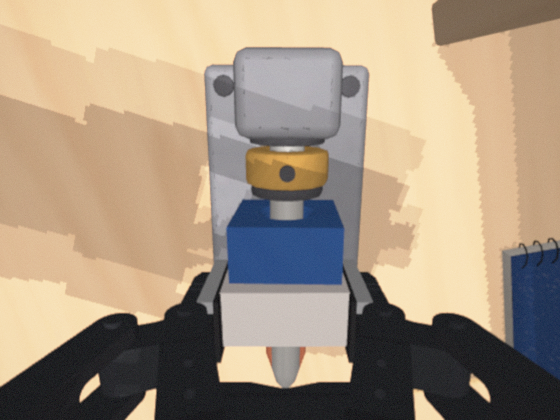

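>>> carry_out(steps=[[85,0,0,0,0],[85,0,0,0,0],[85,0,0,0,0],[85,0,0,0,0],[85,0,0,2,0],[85,0,0,3.6,0],[85,0,0,3.6,0],[85,-1.4,-19.6,3.6,-4.42],[85,-1.4,-19.6,3.6,-4.42],[85,-1.4,-19.6,3.6,-4.42]])

```text
t: 18.1
eef_pos: [0.4999, -0.0706, 0.1209]
tool_rot: [[0.989, -0.145, 0.0], [-0.145, -0.989, -0.0], [0.0, 0.0, -1.0]]
ft_force: [0.8, 0.7, 0.0]
width: 0.085
```

```bash
python3 snap.py wrist w19
```

```text
18.1 [ 0.4999 -0.0706  0.1209] [0.8 0.7 0. ] 0.085 yaw -8.34
```

View pics/w19.png

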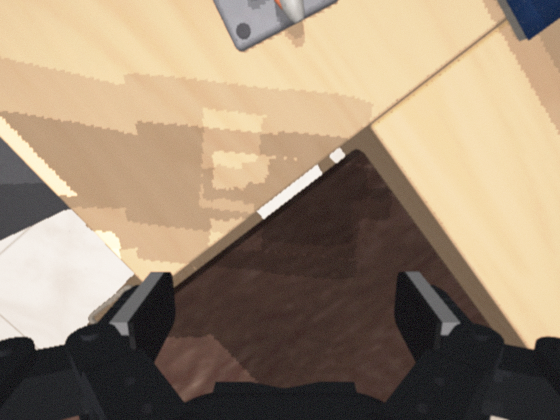

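>>> carry_out(steps=[[85,-1.14,-13,-1.1,-1.14],[85,-1.14,-13,-1.1,-1.14],[85,-1.14,-13,-1.1,-1.14],[85,-1.14,-13,-1.1,-1.14],[85,-1.14,-13,-1.1,-1.14],[85,-1.14,-13,-1.1,-1.14],[85,-1.14,-13,-1.1,-1.14],[85,-1.14,-13,-1.1,-1.14],[85,-1.14,-13,-1.1,-1.14],[85,-1.14,-13,-1.1,-1.14]])

```text
t: 19.15
eef_pos: [0.4718, -0.3932, 0.0931]
tool_rot: [[0.956, -0.295, -0.001], [-0.295, -0.956, 0.001], [-0.001, -0.001, -1.0]]
ft_force: [-0.5, -0.7, 0.0]
width: 0.0851
```

```bash
python3 snap.py wrist w20
python3 - <<'E'
from rel import *
im,d,c=load("w20"); P,uv,rgb=cloud("w20")
m=(abs(P[:,0]-.4697)<.045)&(abs(P[:,1]+.414)<.045)&(P[:,2]>.042)&(P[:,2]<.052)
r=cv2.minAreaRect((P[m][:,:2]*1000).astype(np.float32));print(r)
ctr=np.array([*r[0],46])/1000; print("tool",((ctr-c["eef"])@c["rot"]*1000).round(1))
E
```

```text
19.15 [ 0.4718 -0.3932  0.0931] [-0.5 -0.7  0. ] 0.0851 yaw -17.15
((469.5107727050781, -413.8698425292969), (51.90724182128906, 46.057037353515625), 72.36578369140625)
tool [ 3.9 20.4 47.1]
```

View pics/w20.png

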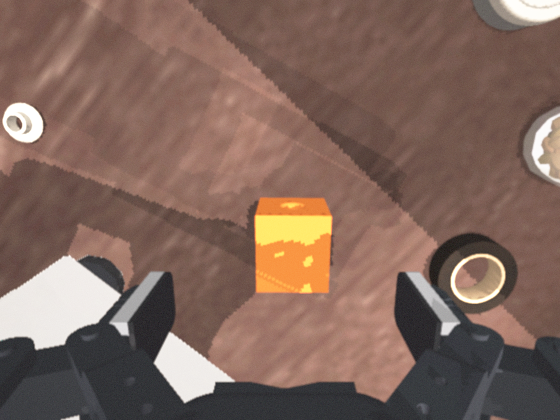

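>>> carry_out(steps=[[85,-0.04,-0.8,-0.6,-0.05],[85,-0.04,-0.8,-1.2,-0.05],[85,-0.04,-0.8,-1.8,-0.05],[85,-0.04,-0.8,-2.2,-0.05],[85,-0.04,-0.8,-2.2,-0.05],[85,-0.04,-0.8,-2.2,-0.05]])

```text
t: 19.8
eef_pos: [0.4709, -0.4139, 0.0383]
tool_rot: [[0.953, -0.302, -0.0], [-0.302, -0.953, 0.001], [-0.001, -0.0, -1.0]]
ft_force: [0.7, 0.2, 0.5]
width: 0.0846
```

```bash
python3 snap.py wrist w21
python3 - <<'E'
from rel import *
im,d,c=load("w21"); P,uv,rgb=cloud("w21")
m=(abs(P[:,0]-.4697)<.045)&(abs(P[:,1]+.414)<.045)&(P[:,2]>.042)&(P[:,2]<.052)
r=cv2.minAreaRect((P[m][:,:2]*1000).astype(np.float32));print(r)
ctr=np.array([*r[0],46])/1000; print("tool",((ctr-c["eef"])@c["rot"]*1000).round(1))
E
```

```text
19.8 [ 0.4709 -0.4139  0.0383] [0.7 0.2 0.5] 0.0846 yaw -17.57
((469.4496765136719, -413.73651123046875), (51.866092681884766, 46.207481384277344), 72.45913696289062)
tool [-1.4  0.2 -7.7]
```

View pics/w21.png

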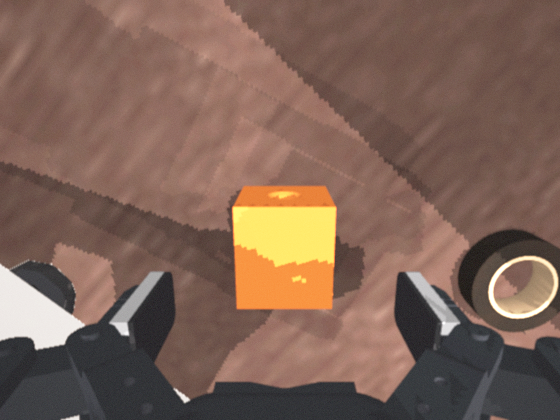

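>>> carry_out(steps=[[85,0,0,-1,0],[85,0,0,-2,0],[85,0,0,-2.28,0],[85,0,0,-2.28,0],[10,0,0,-2.28,0],[10,0,0,-2.28,0],[10,0,0,-2.28,0],[10,0,0,-2.28,0],[10,0,0,-2.28,0],[10,0,0,-2.28,0]], squeeze=70)

```text
t: 20.85
eef_pos: [0.4719, -0.4156, -0.0165]
tool_rot: [[0.953, -0.302, 0.002], [-0.302, -0.953, -0.002], [0.003, 0.001, -1.0]]
ft_force: [-1.0, -0.4, 5.5]
width: 0.0456
```

```bash
python3 snap.py wrist w22
```

```text
20.85 [ 0.4719 -0.4156 -0.0165] [-1.  -0.4  5.5] 0.0456 yaw -17.6
```

View pics/w22.png

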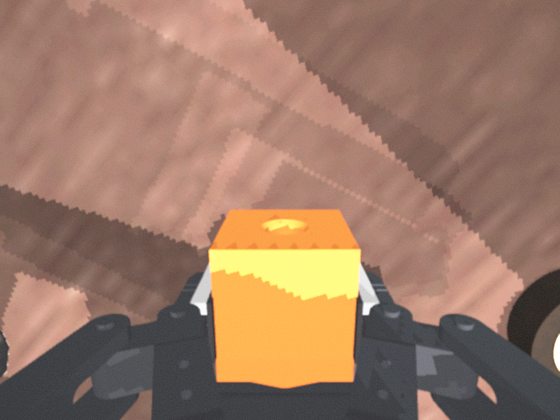

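>>> carry_out(steps=[[10,0,0,2,0],[10,0,0,3.4,0],[10,2.7,15.6,3.4,4.41],[10,2.7,15.6,3.4,4.41],[10,2.7,15.6,3.4,4.41],[10,2.7,15.6,3.4,4.41],[10,2.7,15.6,3.4,4.41],[10,2.7,15.6,3.4,4.41],[10,2.7,15.6,3.4,4.41],[10,2.7,15.6,3.4,4.41]])

```text
t: 21.9
eef_pos: [0.5378, -0.0222, 0.0663]
tool_rot: [[0.953, 0.304, -0.001], [0.304, -0.953, 0.0], [-0.0, -0.0, -1.0]]
ft_force: [0.2, 0.0, -1.0]
width: 0.0451
```

```bash
python3 snap.py wrist w23
```

```text
21.9 [ 0.5378 -0.0222  0.0663] [ 0.2  0.  -1. ] 0.0451 yaw 17.7
```

View pics/w23.png

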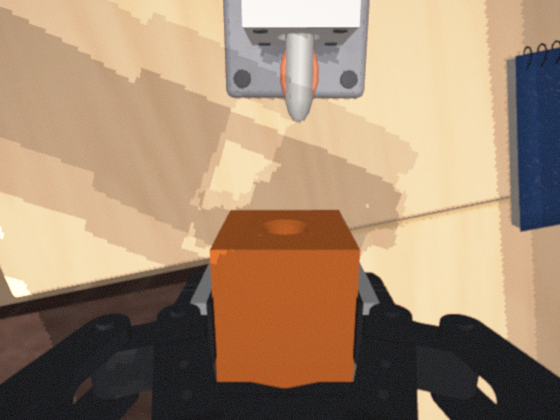

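>>> carry_out(steps=[[10,0.2,0.06,-0.7,0],[10,0.2,0.06,-1.43,0],[10,0.2,0.06,-1.43,0],[10,0.2,0.06,-1.43,0],[10,0.2,0.06,-1.43,0],[10,0.2,0.06,-1.43,0]])

```text
t: 22.55
eef_pos: [0.5441, -0.0234, 0.032]
tool_rot: [[0.953, 0.303, 0.002], [0.303, -0.953, -0.0], [0.002, 0.001, -1.0]]
ft_force: [0.0, -0.1, -0.5]
width: 0.0451
```

```bash
python3 snap.py wrist w24; python3 -c "
from rel import *
rod('w24')
Q,uv,rgb,c=line('w24')
m=(rgb[:,0]>2*rgb[:,2].astype(float))&(rgb[:,0]>120)&(abs(Q[:,0])<26)&(abs(Q[:,1])<30)&(Q[:,2]<-58)&(Q[:,2]>-68);B=Q[m];print(np.percentile(B,[1,50,99],axis=0).round(1))
im=load('w24')[0][60:260,200:370]
cv2.imwrite('pics/w24c.png',cv2.resize(im,None,fx=3,fy=3,interpolation=cv2.INTER_CUBIC))
"
```

```text
22.55 [ 0.5441 -0.0234  0.032 ] [ 0.  -0.1 -0.5] 0.0451 yaw 17.65
y -101 x -21.1..19.5 mid -0.79 ztop -45.4
y -95 x -6.8..5.0 mid -0.92 ztop -45.4
y -89 x -8.4..6.6 mid -0.89 ztop -45.2
y -83 x -8.5..6.7 mid -0.89 ztop -45.1
y -77 x -7.3..5.4 mid -0.93 ztop -45.2
y -71 x -5.7..3.9 mid -0.90 ztop -44.5
y -65 x -3.7..1.8 mid -0.96 ztop -42.4
y -29 x -23.5..21.0 mid -1.24 ztop -51.2
y -23 x -8.7..6.1 mid -1.31 ztop -39.9
nose y -25.021263709209034
[[-23.6 -27.5 -64.4]
 [ -1.3  -6.2 -63.1]
 [ 21.1  20.8 -59.2]]
```

View pics/w24c.png

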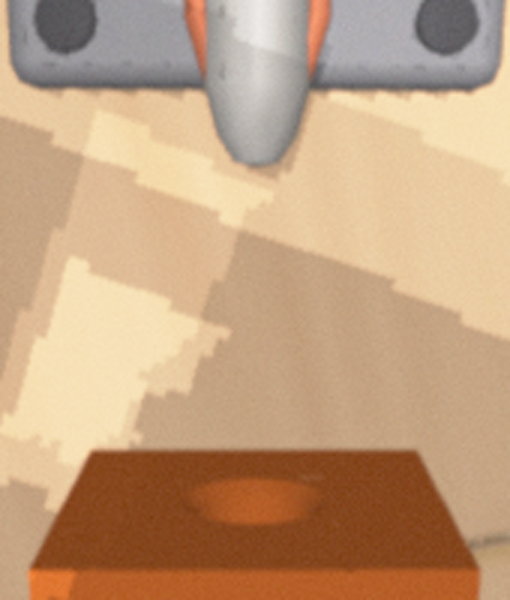

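>>> carry_out(steps=[[10,0.01,0,-0.045,0],[10,-0.12,0.42,-0.045,0],[10,-0.24,0.8,-0.045,0],[10,-0.34,1.12,-0.045,0],[10,-0.42,1.37,-0.045,0],[10,-0.48,1.56,-0.045,0],[10,-0.48,1.56,-0.045,0],[10,-0.48,1.56,-0.045,0]])

```text
t: 23.4
eef_pos: [0.5314, 0.0161, 0.0298]
tool_rot: [[0.953, 0.304, 0.0], [0.304, -0.953, -0.0], [0.0, 0.0, -1.0]]
ft_force: [0.1, -0.2, -1.3]
width: 0.0452
```

```bash
python3 snap.py wrist w25; python3 -c "
from rel import *
rod('w25')
im=load('w25')[0][120:300,180:390]
cv2.imwrite('pics/w25c.png',cv2.resize(im,None,fx=3,fy=3,interpolation=cv2.INTER_CUBIC))
"
```

```text
23.4 [0.5314 0.0161 0.0298] [ 0.1 -0.2 -1.3] 0.0452 yaw 17.7
y -77 x -18.0..2.6 mid -7.71 ztop -53.5
y -59 x -6.5..5.1 mid -0.70 ztop -47.8
y -53 x -6.8..5.4 mid -0.70 ztop -47.3
y -47 x -8.3..6.6 mid -0.86 ztop -47.2
y -41 x -8.4..6.7 mid -0.84 ztop -47.4
y -35 x -7.0..5.3 mid -0.82 ztop -47.3
y -29 x -23.4..20.8 mid -1.28 ztop -53.2
y -23 x -8.4..6.1 mid -1.14 ztop -43.4
nose y -25.131437395296732
```

View pics/w25c.png

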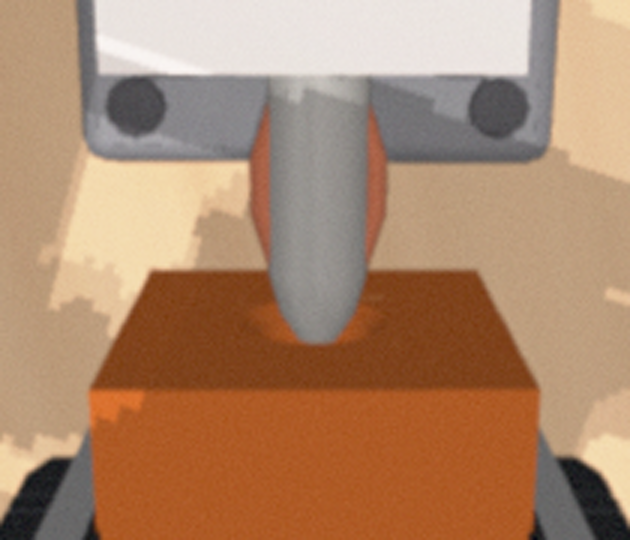

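The rod tip is centred in the cap bore. I'll start over the bow springs, slowly.

>>> carry_out(steps=[[10,0,0,0.03,0],[10,-0.036,0.114,0.03,0],[10,-0.072,0.228,0.03,0],[10,-0.108,0.342,0.03,0],[10,-0.144,0.456,0.03,0]])

```text
t: 23.95
eef_pos: [0.5279, 0.0275, 0.0305]
tool_rot: [[0.953, 0.304, 0.001], [0.304, -0.953, -0.0], [0.001, 0.0, -1.0]]
ft_force: [2.5, -0.8, -0.6]
width: 0.0454
```

>>> carry_out(steps=[[10,-0.024,0.076,0,0],[10,-0.048,0.152,0,0]])

```text
t: 24.15
eef_pos: [0.5271, 0.0306, 0.0309]
tool_rot: [[0.953, 0.304, 0.001], [0.304, -0.953, -0.002], [0.001, 0.002, -1.0]]
ft_force: [1.8, -4.2, -1.9]
width: 0.0454
```

>>> carry_out(steps=[[10,-0.024,0.076,0,0],[10,-0.048,0.152,0,0]])

```text
t: 24.35
eef_pos: [0.5256, 0.0347, 0.0308]
tool_rot: [[0.953, 0.304, 0.001], [0.304, -0.953, -0.001], [0.0, 0.001, -1.0]]
ft_force: [1.1, -4.5, -0.7]
width: 0.0452
```

>>> carry_out(steps=[[10,-0.024,0.076,0,0],[10,-0.048,0.152,0,0]])

```text
t: 24.55
eef_pos: [0.5243, 0.0388, 0.0306]
tool_rot: [[0.953, 0.304, 0.0], [0.304, -0.953, -0.0], [0.0, 0.0, -1.0]]
ft_force: [2.4, -4.7, -1.1]
width: 0.0451
```

```bash
python3 snap.py wrist w26; python3 -c "
from rel import *
rod('w26')
"
```

```text
24.55 [0.5243 0.0388 0.0306] [ 2.4 -4.7 -1.1] 0.0451 yaw 17.67
y -101 x -12.7..12.2 mid -0.24 ztop -52.5
y -95 x -14.2..13.0 mid -0.58 ztop -52.7
y -89 x -13.9..13.2 mid -0.33 ztop -52.7
y -83 x -11.9..11.0 mid -0.45 ztop -52.5
y -77 x -6.2..5.1 mid -0.59 ztop -46.7
y -53 x -22.2..19.7 mid -1.23 ztop -52.8
y -29 x -23.3..20.8 mid -1.22 ztop -52.4
y -23 x -8.4..6.0 mid -1.24 ztop -43.4
nose y -25.32041122851572
```

View pics/w26.png

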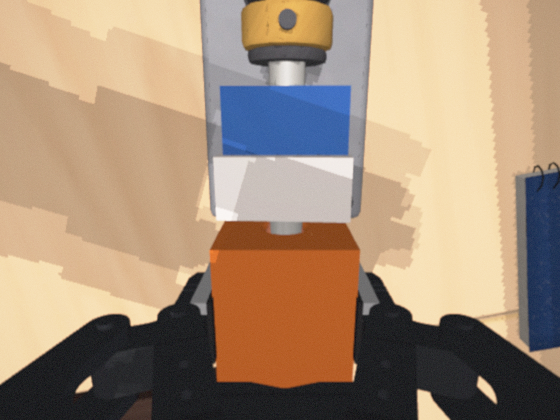

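>>> carry_out(steps=[[10,-0.024,0.076,0,0],[10,-0.048,0.152,0,0],[10,-0.072,0.228,0,0]])

```text
t: 24.9
eef_pos: [0.5224, 0.0446, 0.0305]
tool_rot: [[0.953, 0.304, 0.0], [0.304, -0.953, -0.0], [0.0, 0.0, -1.0]]
ft_force: [1.4, -4.1, -2.5]
width: 0.0449
```

>>> carry_out(steps=[[10,-0.012,0.038,0,0],[10,-0.024,0.076,0,0]])

```text
t: 25.1
eef_pos: [0.5218, 0.0464, 0.0305]
tool_rot: [[0.953, 0.304, 0.0], [0.304, -0.953, -0.0], [0.0, 0.0, -1.0]]
ft_force: [3.0, -4.8, -1.6]
width: 0.0451
```

```bash
python3 snap.py wrist w27; python3 -c "
from rel import *
rod('w27')
"
```

```text
25.1 [0.5218 0.0464 0.0305] [ 3.  -4.8 -1.6] 0.0451 yaw 17.69
y -95 x -14.3..13.4 mid -0.49 ztop -52.7
y -89 x -14.1..13.4 mid -0.37 ztop -52.8
y -83 x -14.1..13.3 mid -0.40 ztop -52.8
y -77 x -12.5..11.8 mid -0.35 ztop -52.7
y -71 x -6.3..5.2 mid -0.57 ztop -46.7
y -65 x -18.7..17.1 mid -0.78 ztop -46.8
y -47 x -22.1..19.7 mid -1.21 ztop -52.8
y -29 x -24.3..21.8 mid -1.24 ztop -52.5
nose y -26.818238147047946
```

View pics/w27.png

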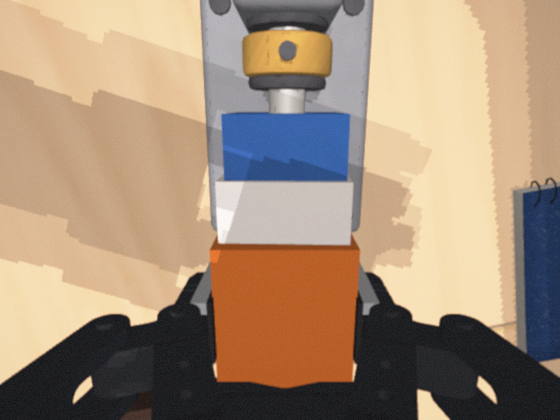

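>>> carry_out(steps=[[10,-0.012,0.038,0,0],[10,-0.024,0.076,0,0]])

```text
t: 25.35
eef_pos: [0.5212, 0.0481, 0.0306]
tool_rot: [[0.953, 0.304, 0.0], [0.304, -0.953, -0.0], [0.0, 0.0, -1.0]]
ft_force: [2.9, -5.3, -1.3]
width: 0.0451
```

>>> carry_out(steps=[[10,-0.012,0.038,0,0]])

```text
t: 25.45
eef_pos: [0.5209, 0.0491, 0.0305]
tool_rot: [[0.953, 0.304, 0.0], [0.304, -0.953, -0.0], [0.0, 0.0, -1.0]]
ft_force: [2.4, -4.6, -1.7]
width: 0.0452
```

Run:
```python
from h import *
from snap import snap
snap("wrist","w28")
im,d,c=load("w28"); T=c["rot"]
for u in (286,262,310):
  print(u,[(v,*((T.T@(w(c,(u,v),d[v,u])[0]-c["eef"]))*1000).round(1)[1:].tolist()) for v in range(78,134,3)])
cv2.imwrite('pics/w28c.png',cv2.resize(im[40:260,190:380],None,fx=2.7,fy=2.7,interpolation=cv2.INTER_CUBIC))
```

```text
25.45 [0.5209 0.0491 0.0305] [ 2.4 -4.6 -1.7] 0.0452 yaw 17.68
286 [(78, -77.4, -53.8), (81, -76.5, -54.0), (84, -75.8, -52.5), (87, -75.0, -52.3), (90, -74.1, -53.2), (93, -73.3, -52.1), (96, -72.4, -52.3), (99, -71.6, -46.3), (102, -70.7, -46.1), (105, -69.8, -46.5), (108, -68.9, -45.7), (111, -68.0, -46.0), (114, -67.3, -56.7), (117, -66.4, -56.4), (120, -65.5, -55.8), (123, -64.6, -55.4), (126, -63.8, -55.6), (129, -62.9, -55.5), (132, -62.1, -56.5)]
262 [(78, -77.5, -51.5), (81, -76.7, -51.9), (84, -75.9, -49.6), (87, -75.1, -49.8), (90, -74.2, -50.6), (93, -73.3, -50.2), (96, -72.5, -49.4), (99, -71.8, -36.8), (102, -71.4, 17.5), (105, -70.0, 19.1), (108, -68.6, 17.7), (111, -67.2, 17.3), (114, -67.2, -56.5), (117, -66.4, -56.4), (120, -65.5, -56.5), (123, -64.7, -56.2), (126, -63.7, -54.5), (129, -63.0, -56.9), (132, -62.0, -55.8)]
310 [(78, -77.4, -53.2), (81, -76.7, -51.8), (84, -75.9, -50.4), (87, -75.1, -49.3), (90, -74.2, -49.7), (93, -73.3, -51.4), (96, -72.5, -50.0), (99, -71.8, -38.3), (102, -71.4, 17.2), (105, -70.0, 18.4), (108, -68.6, 17.6), (111, -67.2, 18.2), (114, -67.2, -56.1), (117, -66.4, -55.4), (120, -65.5, -55.8), (123, -64.7, -57.3), (126, -63.8, -56.3), (129, -62.9, -56.2), (132, -62.0, -55.9)]
```

View pics/w28c.png

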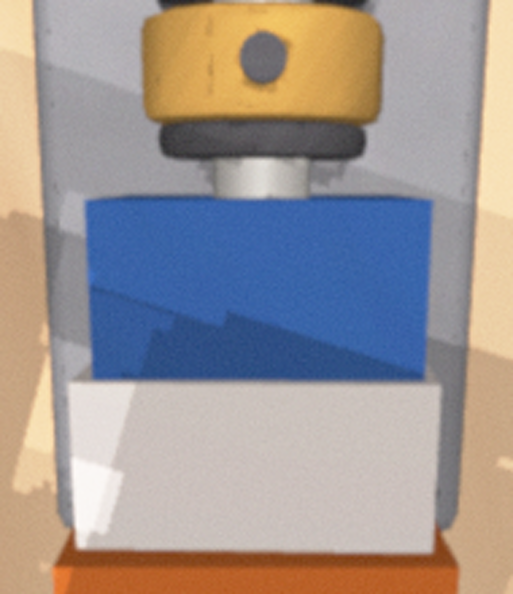

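>>> carry_out(steps=[[10,-0.012,0.038,0,0],[10,-0.024,0.076,0,0],[10,-0.036,0.114,0,0]])

```text
t: 25.8
eef_pos: [0.52, 0.0519, 0.0306]
tool_rot: [[0.953, 0.304, 0.0], [0.304, -0.953, -0.0], [0.0, 0.0, -1.0]]
ft_force: [2.4, -5.6, -0.5]
width: 0.0452
```

>>> carry_out(steps=[[10,-0.006,0.019,0,0],[10,-0.012,0.038,0,0]])

```text
t: 26.0
eef_pos: [0.5197, 0.0529, 0.0305]
tool_rot: [[0.953, 0.304, 0.0], [0.304, -0.953, -0.0], [0.0, 0.0, -1.0]]
ft_force: [3.3, -4.2, -0.6]
width: 0.0452
```

>>> carry_out(steps=[[10,-0.006,0.019,0,0]])

```text
t: 26.1
eef_pos: [0.5196, 0.0533, 0.0305]
tool_rot: [[0.953, 0.304, 0.0], [0.304, -0.953, -0.0], [0.0, 0.0, -1.0]]
ft_force: [3.4, -5.1, -1.2]
width: 0.0451
```

>>> carry_out(steps=[[10,-0.006,0.019,0,0]])

```text
t: 26.2
eef_pos: [0.5195, 0.0536, 0.0305]
tool_rot: [[0.953, 0.304, 0.0], [0.304, -0.953, -0.001], [0.0, 0.001, -1.0]]
ft_force: [3.1, -6.5, -1.2]
width: 0.0455
```

>>> carry_out(steps=[[10,-0.006,0.019,0,0]])

```text
t: 26.3
eef_pos: [0.5195, 0.0537, 0.0306]
tool_rot: [[0.953, 0.304, 0.001], [0.304, -0.953, -0.002], [0.0, 0.002, -1.0]]
ft_force: [3.4, -7.7, -1.4]
width: 0.045
```

>>> carry_out(steps=[[10,-0.006,0.019,0,0]])

```text
t: 26.4
eef_pos: [0.5194, 0.0539, 0.0306]
tool_rot: [[0.953, 0.304, 0.001], [0.304, -0.953, -0.002], [0.0, 0.002, -1.0]]
ft_force: [2.1, -8.5, -0.9]
width: 0.0452
```

>>> carry_out(steps=[[10,-0.006,0.019,0,0]])

```text
t: 26.5
eef_pos: [0.5194, 0.0541, 0.0307]
tool_rot: [[0.953, 0.304, 0.001], [0.304, -0.953, -0.003], [0.0, 0.003, -1.0]]
ft_force: [4.7, -10.1, -1.9]
width: 0.0447
```

>>> carry_out(steps=[[10,-0.006,0.019,0,0]])

```text
t: 26.6
eef_pos: [0.5194, 0.0542, 0.0307]
tool_rot: [[0.953, 0.304, 0.001], [0.304, -0.953, -0.003], [0.0, 0.004, -1.0]]
ft_force: [3.6, -11.6, -0.5]
width: 0.0455
```

>>> carry_out(steps=[[10,-0.006,0.019,0,0]])

```text
t: 26.7
eef_pos: [0.5193, 0.0544, 0.0308]
tool_rot: [[0.953, 0.304, 0.002], [0.304, -0.953, -0.004], [0.0, 0.004, -1.0]]
ft_force: [4.5, -12.6, -0.7]
width: 0.0455
```

>>> carry_out(steps=[[10,-0.006,0.019,0,0]])

```text
t: 26.8
eef_pos: [0.5193, 0.0545, 0.0308]
tool_rot: [[0.953, 0.304, 0.002], [0.304, -0.953, -0.005], [0.0, 0.005, -1.0]]
ft_force: [4.3, -13.4, -2.4]
width: 0.0452
```

>>> carry_out(steps=[[10,-0.006,0.019,0,0]])

```text
t: 26.9
eef_pos: [0.5192, 0.0547, 0.0309]
tool_rot: [[0.953, 0.305, 0.002], [0.305, -0.952, -0.005], [0.0, 0.006, -1.0]]
ft_force: [5.9, -14.8, -1.4]
width: 0.0453
```

>>> carry_out(steps=[[10,-0.006,0.019,0,0]])

```text
t: 27.0
eef_pos: [0.5192, 0.0549, 0.0309]
tool_rot: [[0.952, 0.305, 0.002], [0.305, -0.952, -0.006], [0.0, 0.006, -1.0]]
ft_force: [4.5, -15.9, -1.6]
width: 0.0453
```

>>> carry_out(steps=[[10,-0.006,0.019,0,0]])

```text
t: 27.1
eef_pos: [0.5191, 0.055, 0.0309]
tool_rot: [[0.952, 0.305, 0.002], [0.305, -0.952, -0.006], [0.0, 0.007, -1.0]]
ft_force: [4.8, -16.4, -1.7]
width: 0.045
```

>>> carry_out(steps=[[10,-0.008,0.025,0,0],[10,-0.008,0.025,0,0]])

```text
t: 27.3
eef_pos: [0.5191, 0.0553, 0.0311]
tool_rot: [[0.952, 0.305, 0.003], [0.305, -0.952, -0.007], [0.0, 0.008, -1.0]]
ft_force: [5.7, -17.4, -1.8]
width: 0.0451
```

Run:
```python
from snap import snap
from h import *
snap("wrist","w29")
im=load("w29")[0]
cv2.imwrite('pics/w29c.png',cv2.resize(im[40:260,190:380],None,fx=2.7,fy=2.7,interpolation=cv2.INTER_CUBIC))
```

```text
27.3 [0.5191 0.0553 0.0311] [  5.7 -17.4  -1.8] 0.0451 yaw 17.75
```

View pics/w29c.png

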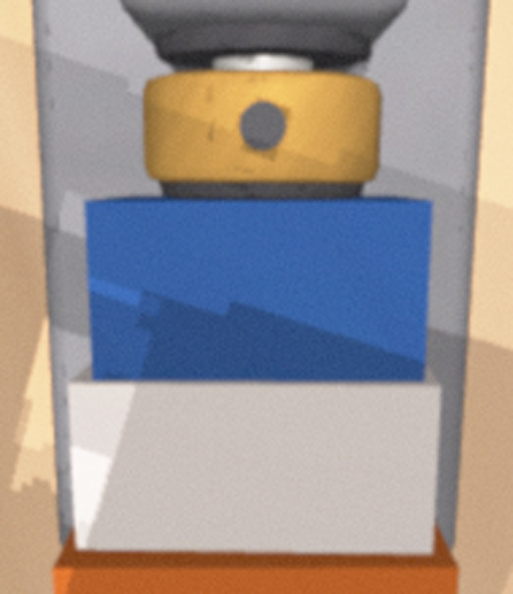

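Total axial force is about 18.3 N, and sliding over the bows was about 5.2 N, so the stack feels roughly 13 N. The washer is visibly compressed and the faces are closed. I'll relax the arm a little, then let go and back off upwards.

>>> carry_out(steps=[[10,0.012,-0.038,0,0],[10,0.024,-0.076,0,0],[60,0.024,-0.076,0,0],[85,0.024,-0.076,0,0],[85,0.024,-0.076,0,0],[85,0.024,-0.076,0,0],[85,0.024,-0.076,0,0]])

```text
t: 28.05
eef_pos: [0.5182, 0.0574, 0.0305]
tool_rot: [[0.953, 0.304, -0.0], [0.304, -0.953, 0.0], [-0.0, -0.0, -1.0]]
ft_force: [-1.1, 0.8, 0.1]
width: 0.0848
```

Run:
```python
from snap import snap
snap("wrist","w30")
```

```text
28.05 [0.5182 0.0574 0.0305] [-1.1  0.8  0.1] 0.0848 yaw 17.7
```

View pics/w30.png

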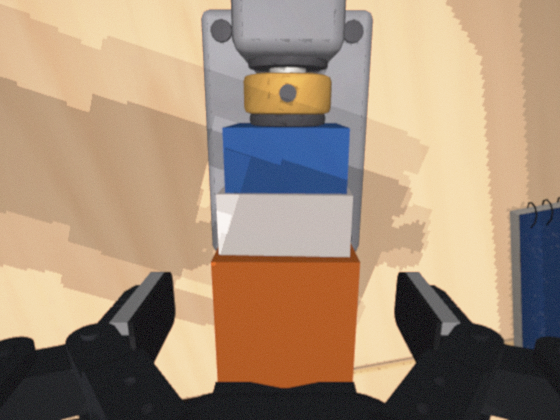

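Released. I'll lift straight up, then step aside and check.

>>> carry_out(steps=[[85,0,0,1,0],[85,0,0,2.5,0],[85,0,0,4.5,0],[85,0,0,5.5,0],[85,0,-1,5.5,0],[85,0,-1,5.5,0],[85,0,-1,5.5,0],[85,0,-1,5.5,0]])

```text
t: 28.9
eef_pos: [0.5177, 0.0324, 0.167]
tool_rot: [[0.953, 0.304, -0.002], [0.304, -0.953, 0.0], [-0.002, -0.001, -1.0]]
ft_force: [-0.2, 0.5, 0.6]
width: 0.0848
```

Run:
```python
from snap import snap
from h import *
snap("wrist","w31"); snap("side","s31")
a=cv2.resize(load("w31")[0][20:270,180:400],None,fx=2.3,fy=2.3,interpolation=cv2.INTER_CUBIC)
cv2.imwrite('pics/w31c.png',a)
cv2.imwrite('pics/s31c.png',cv2.resize(load("s31")[0][160:260,120:400],None,fx=2.8,fy=2.8,interpolation=cv2.INTER_CUBIC))
```

```text
28.9 [0.5177 0.0324 0.167 ] [-0.2  0.5  0.6] 0.0848 yaw 17.68
28.95 [0.5178 0.0325 0.167 ] [-0.1  0.5 -0.5] 0.0848 yaw 17.7
```

View pics/w31c.png

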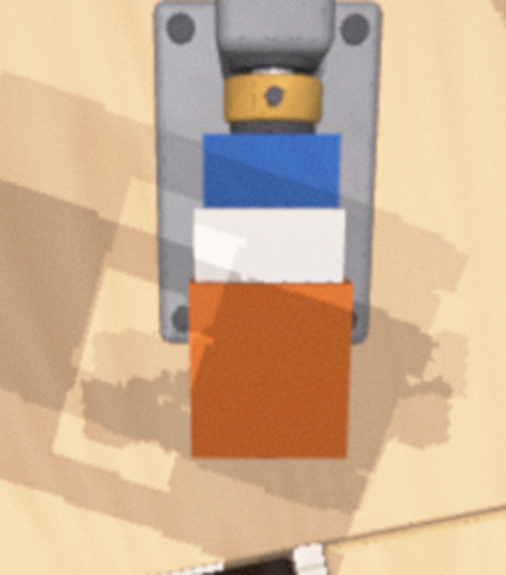

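View pics/s31c.png

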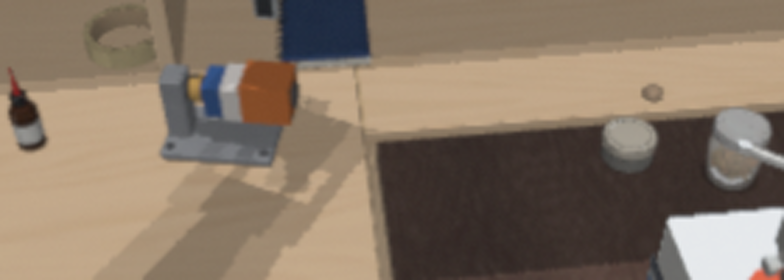

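The stack is closed: washer, blue, white and cap with no visible gaps, and the gripper is clear of everything. The oil dropper, grease pot and jar are where they were. Handing in.

```bash
python3 -c "
from bench import arm
print(arm.job_done()); s=arm.read_state(); print(s['t'],s['ft_force'])"
```

```text
the job is handed in; nothing more can be done
None
the job is handed in; nothing more can be done
```

The job is handed in: blue spacer, then white spacer, then orange cap (open end first) are on the rod and pressed against the spring washer. It took about 29 s on the robot's clock.

- **Press force:** pushing the cap over the bow springs took about 5.2 N, and the total peaked at about 18.3 N. That puts the stack at roughly 13 N, inside the 10–20 N window. This figure is the wrist force minus the friction, not a direct measurement.
- **Last checks:** after letting go and lifting clear, the wrist picture showed no visible gaps between washer, blue, white and cap. The tool read only noise-level force (about 0.5 N). The oil dropper, grease pot and jar looked undisturbed in the last side view. The tape roll was not in it; I last saw it undisturbed when I gripped the cap.
- **What disagreed:** the fingertips sit about 31–42 mm behind where the reported tool point and `arm.tips_ahead` put them. On the first try for the blue spacer, the jaws closed on top of it with about 5 N. It did not move, and I went lower for every later grasp. The wrist camera also read about 1.2 mm off sideways, so I lined up each part with the rod in the same picture.

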